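# Hang the squeegee on the spring hook inside the pull-out and close it

### The job

Put the squeegee away: lift it out of its drip stand, reach down through the opening of the pull-out drawer without the squeegee or the robot touching the drawer's walls or the cabinet (or the squeegee its front), pass the top bar of its D-handle over the tip of the hook and press it down past the spring until it is fully home, feeling for it and never pushing harder than 25 N. Let go, then push the drawer gently shut with the squeegee still held on the hook, and leave everything else on the counter alone.

Things in the scene. Friction and masses are not known exactly. Their poses are not given: they have to be found in the camera images.
- squeegee_mid (a point): Half-way up the hand squeegee, which stands blade down in its stand: 110 mm tall, 55 mm below this point to 55 above; 0.13 to 0.2 kg. z up, y along the blade; front and back alike. Blade and head: 120 mm (y) x 20 mm (x), from 55 to 25 mm below this point. Above it an open D-handle, 50 mm wide over its flat outer sides (y), 10 mm thick (x). Grip it across those sides, about 45 mm above this point.
- squeegee: The whole squeegee; origin mid-way along the blades' lower edge, 55 mm below squeegee_mid, same axes. The D-handle's window is 32 mm wide (y) and 64 mm high, from 38 to 102 mm above this origin. It is closed at the top by a round bar along y of 8 mm diameter, its centre 106 mm above this origin.
- stand: White ceramic drip stand, fixed to the counter: a trough 124 x 24 mm inside (134 x 34 mm outside), 22 mm high, floor 5 mm above the counter; the squeegee stands in it. Origin under its centre, y along the trough.
- cabinet: White counter-standing pull-out cabinet with a stone cap, fixed. Origin on the counter below the middle of its front edge; x points from the front into the cabinet, y is along its width, z up. 230 mm wide, 300 mm deep (x 0 to 300 mm), 242 mm high. The drawer slides out of it to -x.
- carcass: The cabinet's white box and stone cap, fixed; origin and axes as the cabinet's. Its front edges frame the opening the drawer slides into.
- drawer (a joint): How far the drawer is pulled out, in m: 0 = shut, at most 0.245. It starts about 0.2 open. It runs easily (about 2.5 N) and gives some mm when the hook inside is pushed sideways.
- drawer_frame: White side walls, rear wall and cross divider of the drawer; axes as the cabinet's, origin moved with the drawer. Compartment behind the front panel, open at the top: 115 mm long (x = 0 at the panel's inner face to 115 at the hook strip), 172 mm wide (y). Floor 26 mm, side walls 180 mm (185 with the wire on top), divider 160 mm above the counter.
- drawer_front: Oak front panel of the drawer, 226 mm wide, 18 mm thick (x from -18 mm to 0 in the drawer's axes), top edge 195 mm above the counter; it carries the handle. Origin as drawer_frame's.
- drawer_handle (a point): Middle of the drawer's handle, a chrome bar about 10 mm thick and 130 mm long along the panel (y), 35 mm in front of the panel, 158 mm above the counter.
- hook_strip: Slotted chrome upright, 22 mm wide, 152 mm tall, on the drawer's divider, with the hook on it. Origin at its foot (26 mm above the counter) in its front face; axes as the cabinet's: -x to the drawer's front panel. The hook, 6 mm round rod at y = 0: a level arm 39 mm out to -x, then an upturned tip (x -36 to -44 mm), top 20 mm above the arm's centreline.
- hook_seat (a point): Fixed on the strip at x = -33 mm, y = 0, 131 mm above its foot: where the centre of the handle's bar would lie when home if the hook were at middle height. The hook hangs in one of many slots: the true home is anywhere from 16 mm below to 16 mm above this point, not reported, so feel for it. At home the bar lies on the arm, its centre 7 mm above the arm's centreline.
- hook_strip_top (a point): Top of the strip. A slippery spring leaf behind the hook's tip closes its mouth. A bar lowered at x -39 to -28 mm of the strip finds its way in. It meets the spring 10 mm or more above home; 4 to 10 N push it past the nose, 5 mm above home; then the force drops to some 2 N until it bottoms hard on the arm, where more travel overloads the hook. Weight alone does not pass the spring, which then grips the bar.
- soap_dish: white ceramic soap dish with a bar of soap, 85 x 125 x 31 mm; origin under its centre. Bystander, loose: leave it alone.
- pump_bottle: white pump bottle, 64 mm across, 171 mm tall; origin under its centre. Bystander, loose: leave it alone.
- scrub_brush: yellow scrubbing brush lying bristles down, 115 x 50 x 69 mm; origin under its centre. Bystander, loose: leave it alone.
- peg_jar: glass jar with a wooden lid, 84 mm across, 120 mm tall; origin under its centre. Bystander, loose: leave it alone.
- small_spray: small white spray bottle, 48 mm across, 165 mm tall; origin under its centre. Bystander, loose: leave it alone.
- tumbler: white ceramic tumbler, 76 mm across, 95 mm tall; origin under its centre. Bystander, loose: leave it alone.
Mind the look-alikes: they are no part of the job. There is more than one size of the squeegee; the job needs the largest.

How it is judged:
On the way:
1. the squeegee is hung on the hook through the open drawer, gripped by the spring, and let go (x of squeegee_mid in the frame of hook_strip between -0.043 and -0.024 m and y of squeegee_mid in the frame of hook_strip between -0.014 and 0.014 m and z of squeegee_mid in the frame of hook_strip between 0.06 and 0.1 m and angle between squeegee_mid's own z axis and vertical below 0.2 rad and contact force between squeegee and hook_strip above 5 N and contact force between the fingers and squeegee below 0.1 N and value of joint drawer above 0.12 m), for 0.3 s.
At the end, for the whole second after the job is handed in: Drawer shut to within 8 mm; squeegee upright (0.2 rad) on the hook past its spring, its middle 24 to 43 mm before the strip, within 14 mm of its middle, 60 to 100 mm above its foot, released, at rest, gripped: contact forces on the hook sum to over 5 N (9 N when home) (x of squeegee_mid in the frame of hook_strip between -0.043 and -0.024 m and y of squeegee_mid in the frame of hook_strip between -0.014 and 0.014 m and z of squeegee_mid in the frame of hook_strip between 0.06 and 0.1 m and angle between squeegee_mid's own z axis and vertical below 0.2 rad and contact force between squeegee and hook_strip above 5 N and contact force between the fingers and squeegee below 0.1 N and value of joint drawer below 0.008 m and linear speed of squeegee below 0.05 m/s); the robot touches nothing.
It fails at once if the hook is pushed harder than about 25 N (contact forces sum to over 36 N, some 9 N of it the spring's grip) (contact force between squeegee and hook_strip above 36 N).
It fails at once if the squeegee touches the drawer's walls or front or the cabinet (contact force between squeegee and drawer_frame above 0.5 N or contact force between squeegee and drawer_front above 0.5 N or contact force between squeegee and carcass above 0.5 N).
It fails at once if the robot touches the drawer's walls or the cabinet (contact force between any of the fingers, the arm and drawer_frame above 1 N or contact force between any of the fingers, the arm and carcass above 1 N).
It fails at once if the drawer is slammed (faster than 0.4 m/s) (velocity of joint drawer below -0.4 m/s).
It fails at once if a bystander is moved by more than 20 mm (distance of any of soap_dish, pump_bottle, scrub_brush, peg_jar, small_spray, tumbler from where it was at the start of the episode above 0.02 m).
It also fails if it takes over 58 s, if anything falls off the work surface, if the arm or the gripper's body presses on something with over 40 N, if the wrist force passes 120 N, or if a joint passes its speed limit or range.

### The arm

A 6-joint arm with a two-finger parallel gripper is mounted at the origin on the work surface. World frame = base frame: x ahead of the robot, y to its left, z up, the work surface at z = 0. Lengths are in m, angles in rad, forces in N, time in s.
With the tool pointing down it reaches from about 0.35 to 0.775 m from the base axis. Payload 7.3 kg.
Tool frame: the origin (TCP) lies at the very end of the fingers, on their centre line; the grasp point (between the pads) lies 19 mm behind it; z points along the fingers, x is the direction in which the jaws open and shut, and the axes are right-handed (so a half turn about z gives the same grasp; the last joint's range is limited). The gripper opens to 92 mm and grips with 3 to 60 N. Pads are 19 mm wide; open, the fingers measure 130 mm over their backs; the gripper's body (75 mm by 190 mm) begins 47 mm behind the grasp point.
Start: joints at [-1.292, 0.342, 1.524, -0, 1.275, -0.146], TCP at [0.216, -0.478, 0.202] pointing down, gripper open.
Joint ranges: [-2.53, 2.53], [-0.77, 2.02], [0.04, 2.7], [-1, 4.14], [0.28, 2.66], [-3.11, 3.11]. Speed limits (rad/s): [2.57, 2.57, 3.14, 3.14, 3.14, 3.14].

### API

Orientations are given as [roll, pitch, yaw] about the fixed x, y, z axes, in that order (R = Rz(yaw) Ry(pitch) Rx(roll)).
In Python, from cell import robot, read_camera, nets gives the robot as it stands. The module is installed in compiled form; this text tells all that it offers.
- The arm moves only by the tool carry_out, never from a script. Its arguments are lists of equal length, an entry for each row: "translation": the shift along the tool's x, y, z in m, a list of three; "turn": the turn, a rotation vector about the tool's x, y, z in rad, a list of three; "gripper": the gripper's target within -1 to 1 (shut at 1, half-way at 0, fully open at -1). A call has 1 to 10 rows; each row shifts and turns the commanded pose from where the row before left it, along the tool's axes as they then stand; what a row does not reach is not made up. A row lasts 1/10 s, in which the tool goes at most 50 mm and 8.59 degrees, less where a joint would pass 70% of its speed; a pose out of reach is approached as far as the arm can. A call with a gripper value outside its range is refused whole. The fingers move at their own pace and stop on an object; "squeeze" is the grip in N (left out, the last holds). Time passes only in rows, so rows that do not move let the fingers close. It gives the time, the measured TCP pose, the force and the opening at its end, in the units of the state.
- robot.observe(): the state, without advancing time (a new reading comes with each control period).
- read_camera(name): name is "scene" or "top" or "wrist"; returns a dict with "img" (384x512x3 uint8, red, green, blue), "fx", "fy", "cx", "cy" (pixels), "world_from_camera" (4x4, takes a point from camera to world coordinates). Camera axes: x right, y down, z forward; pixel columns grow to the right and rows downward; lengths in m; the calibration is good to about 2 mm. The wrist camera is an equidistant fisheye: a pixel r from the principal point sees the ray r / f radians off the axis. A picture is of the moment at which its call begins. There is no depth.
- robot.hand_in(): hands the job in, once; it reports no verdict.
Trained networks look in a picture, given as the dict that the camera call returned (one of the last four; its "shot" number tells which), for a name from the list of things; names that differ only in an ending like _2 or _b are one class to them, and where a whole thing is asked for, a point or a joint stands for the part that bears it (a point fixed in the world has none). Each returns a list of dicts, best first, with "score" (0 to 1); they miss things now and then, are a little off and sometimes report something else, mostly with a low value. They report only what shows in the picture. A call takes as long as a camera call. They do not tell look-alikes from the thing itself.
- nets.regions_of(picture, name): "region" (384x512 bool, what is visible of it) and "pixel" ([column, row] in pixels, amid what is visible of it).
- nets.tip_of(picture, name): "pixel" ([column, row] in pixels: a listed point, or the origin of a listed thing).
The state is a dict: "time": time; "qpos": joint angles; "qvel": joint speeds; "joint_efforts": joint torques, N m; "tool_pos": TCP position; "tool_rot": TCP orientation; "contact_force": force on the tool from outside, world axes, zero at the start; "torque": the same for the moment, N m; "opening": finger opening in m.
Only numpy, scipy, OpenCV 4.12 (cv2) and the standard library are available. Lean on these libraries where they do the work, as an engineer would, in place of code of your own. Each camera call takes 0.05 s, during which the arm holds its last target. There are 200 camera calls.

## Working session

There is one attempt and no reset: what is moved stays moved. The work goes in short steps, Python scripts to look and compute and a tool call to move; the robot and the scene stay as the last step left them, time stands still between calls to the robot, and variables do not carry over. Pictures are saved under pics/ and viewed, about 8 in all and at most 12, crops included, and the job is handed in when it is done.

Besides the shell and the picture viewer there is one more tool, called after "Request:" as name(argument=value, ...), one argument or row to a line, values as JSON. carry_out: Moves the arm, as the interface text tells. Its arguments: {"type":"object","properties":{"translation":{"type":"array","items":{"type":"array","items":{"type":"number"}}},"turn":{"type":"array","items":{"type":"array","items":{"type":"number"}}},"gripper":{"type":"array","items":{"type":"number"}},"squeeze":{"type":"number"}},"required":["translation","turn","gripper"]}

```bash
mkdir -p pics
cat > h.py <<'E'
import numpy as np, cv2
from cell import robot, read_camera, nets
def save(n,img): cv2.imwrite('pics/'+n,cv2.cvtColor(np.ascontiguousarray(img),cv2.COLOR_RGB2BGR))
def ray(p,px):
    T=np.array(p['world_from_camera']);u=(px[0]-p['cx'])/p['fx'];v=(px[1]-p['cy'])/p['fy']
    if p.get('fish'):
        r=np.hypot(u,v); d=np.array([u/r*np.sin(r),v/r*np.sin(r),np.cos(r)]) if r>1e-9 else np.array([0,0,1.])
    else: d=np.array([u,v,1.])
    d=T[:3,:3]@d; return T[:3,3],d/np.linalg.norm(d)
def atz(p,px,z):
    o,d=ray(p,px); return o+d*(z-o[2])/d[2]
def tri(*prs):
    A=np.zeros((3,3));b=np.zeros(3);L=[ray(*q) for q in prs]
    for o,d in L: M=np.eye(3)-np.outer(d,d);A+=M;b+=M@o
    X=np.linalg.solve(A,b); return X,[round(float(np.linalg.norm((np.eye(3)-np.outer(d,d))@(X-o)))*1000,1) for o,d in L]
def proj(p,X):
    T=np.linalg.inv(np.array(p['world_from_camera']));c=T[:3,:3]@np.array(X)+T[:3,3]
    if p.get('fish'):
        r=np.hypot(c[0],c[1]);t=np.arctan2(r,c[2]);return np.array([p['cx']+p['fx']*t*c[0]/r,p['cy']+p['fy']*t*c[1]/r])
    return np.array([p['cx']+p['fx']*c[0]/c[2],p['cy']+p['fy']*c[1]/c[2]])
def cam(n):
    p=read_camera(n)
    if n=='wrist': p['fish']=True
    return p
E
python3 - <<'E'
from h import *
np.set_printoptions(precision=3,suppress=True)
s=cam('scene');t=cam('top')
save('a.png',np.vstack([s['img'],t['img']])[:, :])
im=np.hstack([s['img'],t['img']]); save('a.png',cv2.resize(im,(800,300)));save('s.png',s['img']);save('t.png',t['img'])
for n in ['squeegee_mid','squeegee','stand','cabinet','drawer_handle','hook_strip','hook_seat','hook_strip_top','drawer_front','drawer_frame']:
  for k,p in (('s',s),('t',t)):
    for r in nets.tip_of(p,n)[:4]: print(n,k,np.round(r['pixel'],1),round(r['score'],2))
for p in(s,t): print(p['fx'],np.array(p['world_from_camera']))
print(robot.observe())
E
```

```text
squeegee_mid s [270.9 158.2] 0.83
squeegee_mid s [235.7 178. ] 0.7
squeegee_mid s [304.3 190.6] 0.62
squeegee_mid t [205.8 199.6] 0.7
squeegee_mid t [215.9 241.2] 0.67
squeegee_mid t [249.2 238.7] 0.48
squeegee s [269.9 165.5] 0.77
squeegee s [234.  185.2] 0.6
squeegee s [304.6 199.8] 0.56
squeegee s [377.3 196.2] 0.43
squeegee t [248.3 242.1] 0.62
squeegee t [211.7 246.9] 0.54
stand s [303.1 195. ] 0.71
stand t [206.5 204.2] 0.77
cabinet s [229.1 334.4] 0.69
cabinet s [164.5 258.5] 0.64
cabinet t [325.4 211.3] 0.93
cabinet t [346.6 267.6] 0.36
drawer_handle t [258.9 196.5] 0.92
hook_strip t [304.7 211.8] 0.55
hook_seat s [192.2 215.6] 0.45
hook_seat s [321.1 253.2] 0.19
hook_seat t [300.1 204.6] 0.66
hook_strip_top s [180.5 219.7] 0.57
hook_strip_top t [313.7 204. ] 0.39
drawer_front s [228.5 232.1] 0.88
drawer_front t [273.8 209.8] 0.73
drawer_front t [208.1 201.1] 0.67
drawer_frame s [229.9 235.3] 0.62
400.6174421250475 [[ 0.533  0.714 -0.455  1.005]
 [ 0.846 -0.447  0.289 -0.269]
 [ 0.003 -0.539 -0.842  1.039]
 [ 0.     0.     0.     1.   ]]
358.0365202307317 [[-0.016 -0.991  0.129  0.39 ]
 [-1.     0.014 -0.015  0.035]
 [ 0.013 -0.129 -0.992  1.343]
 [ 0.     0.     0.     1.   ]]
{'time': 1.1, 'qpos': array([-1.292,  0.342,  1.524, -0.   ,  1.275, -0.146]), 'qvel': array([-0.002,  0.001,  0.001,  0.001,  0.001, -0.001]), 'joint_efforts': array([ -0.001, -43.114, -24.449,   0.072,   0.048,  -0.   ]), 'tool_pos': array([ 0.216, -0.478,  0.202]), 'tool_rot': array([ 3.142, -0.   , -1.146]), 'contact_force': array([-0.143,  0.967,  0.205]), 'torque': array([ 0.041, -0.029, -0.055]), 'opening': 0.09173793481405604}
```

```bash
ls pics
```

```text
a.png
s.png
t.png
```

View pics/s.png

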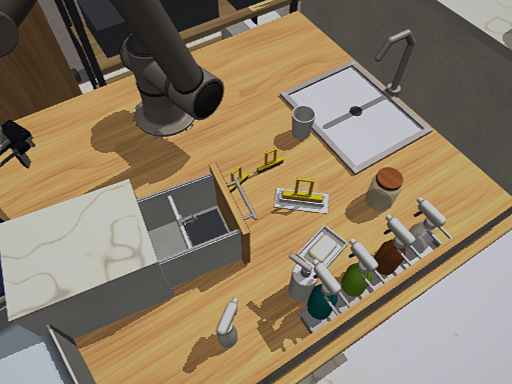

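View pics/t.png

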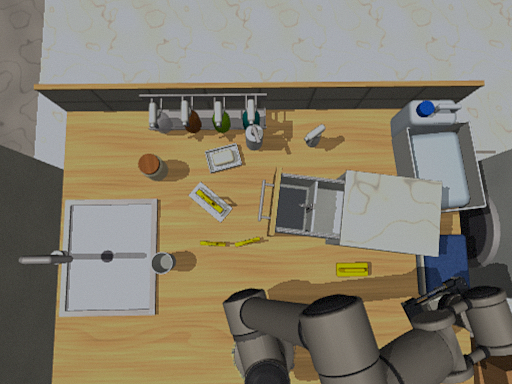

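Run:
```python
from h import *
np.set_printoptions(precision=4,suppress=True)
s=cam('scene');t=cam('top')
crop=np.hstack([cv2.resize(s['img'][140:220,215:335],(400,267),interpolation=cv2.INTER_CUBIC),cv2.resize(t['img'][175:255,185:305],(400,267),interpolation=cv2.INTER_CUBIC)])
save('crop.png',crop)
print('mid',tri((s,(304.3,190.6)),(t,(205.8,199.6))))
print('small',tri((s,(270.9,158.2)),(t,(215.9,241.2))),tri((s,(235.7,178)),(t,(249.2,238.7))))
print('stand',atz(s,(303.1,195),0),atz(t,(206.5,204.2),0))
print('seat',tri((s,(192.2,215.6)),(t,(300.1,204.6))),atz(t,(300.1,204.6),.157),atz(s,(192.2,215.6),.157))
print('top',tri((s,(180.5,219.7)),(t,(313.7,204))))
print('handle',atz(t,(258.9,196.5),.158),'cab',atz(t,(325.4,211.3),0))
for n,k in (('stand',(20,26)),):
  for r in nets.regions_of(t,n)[:1]:
    c=cv2.minAreaRect(np.argwhere(r['region'])[:,::-1].astype(np.float32)); b=cv2.boxPoints(c); print(n,r['score'],np.array([atz(t,x,.022) for x in b]))
for nm,p in(('s',s),('t',t)):
  for r in nets.regions_of(p,'squeegee')[:3]:
    q=np.argwhere(r['region'])[:,::-1].astype(np.float32);c=cv2.minAreaRect(q); b=cv2.boxPoints(c); print(nm,round(r['score'],2),r['pixel'],c,len(q))
# cabinet cap
r=nets.regions_of(t,'carcass')[0]; c=cv2.minAreaRect(np.argwhere(r['region'])[:,::-1].astype(np.float32));print('carc',r['score'],np.array([atz(t,x,.242) for x in cv2.boxPoints(c)]))
r=nets.regions_of(t,'drawer_front')[0]; c=cv2.minAreaRect(np.argwhere(r['region'])[:,::-1].astype(np.float32));print('front',r['score'],np.array([atz(t,x,.195) for x in cv2.boxPoints(c)]))
```

```text
mid (array([0.5468, 0.2005, 0.0477]), [2.5, 2.5])
small (array([0.3999, 0.1696, 0.0614]), [5.6, 5.6]) (array([0.4045, 0.0471, 0.0556]), [0.6, 0.6])
stand [0.5347 0.2081 0.    ] [0.5364 0.2062 0.    ]
seat (array([ 0.5108, -0.131 ,  0.1589]), [6.1, 6.1]) [ 0.5134 -0.1256  0.157 ] [ 0.5071 -0.1363  0.157 ]
top (array([ 0.5127, -0.1683,  0.1754]), [0.4, 0.4])
handle [0.5425 0.0114 0.158 ] cab [ 0.503  -0.2416  0.    ]
stand 0.63 [[0.5679 0.2682 0.022 ]
 [0.6185 0.2265 0.022 ]
 [0.5181 0.1094 0.022 ]
 [0.4685 0.1514 0.022 ]]
s 0.86 [275.1, 161.0] ((268.4070739746094, 159.606201171875), (17.33297348022461, 28.9864501953125), 67.7509765625) 263
s 0.84 [303.8, 193.7] ((302.8564453125, 189.43563842773438), (40.39850997924805, 22.78635025024414), 5.710593223571777) 484
s 0.6 [302.7, 276.3] ((303.19464111328125, 277.271728515625), (27.830163955688477, 47.88287353515625), 1.7899105548858643) 927
t 0.44 [208.0, 203.5] ((209.36883544921875, 201.057373046875), (32.13726043701172, 6.529881000518799), 39.80556869506836) 201
t 0.43 [209.2, 244.7] ((212.0, 243.5), (3.0, 22.0), 90.0) 62
carc 0.79 [[ 0.3829 -0.1881  0.242 ]
 [ 0.6205 -0.2289  0.242 ]
 [ 0.5696 -0.5797  0.242 ]
 [ 0.3337 -0.5293  0.242 ]]
front 0.81 [[ 0.4187  0.0238  0.195 ]
 [ 0.6407 -0.0067  0.195 ]
 [ 0.6327 -0.0651  0.195 ]
 [ 0.4109 -0.0331  0.195 ]]
```

View pics/crop.png

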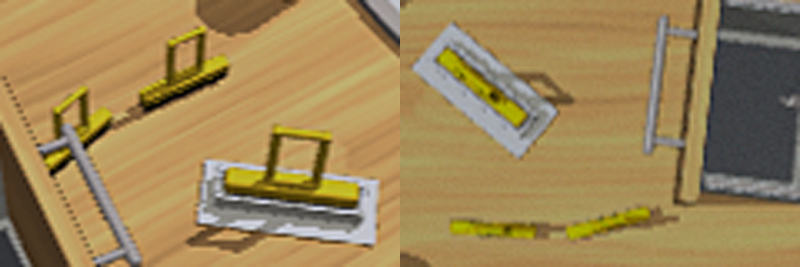

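The job's squeegee is the big one in the white ceramic stand (scene 304,190, top 208,202). The other two, at scene (270,160) and (236,178), stand loose on the counter and are smaller, so they're look-alikes. Next I go above the stand.

```bash
cat > plan.py <<'E'
import sys,json
from h import *
# plan.py x y z yaw rows : tool pointing down, from measured pose; translation first in start axes, turn about z at same time
def plan(p,yaw,tgt,tyaw,n,nr):
    rows=[];turn=[]
    dw=(np.array(tgt)-p)/n; dy=(tyaw-yaw)/n
    for i in range(n):
        c,s=np.cos(yaw),np.sin(yaw)
        rows.append([round(float(c*dw[0]+s*dw[1]),nr),round(float(s*dw[0]-c*dw[1]),nr),round(float(-dw[2]),nr)]); turn.append([0,0,round(float(-dy),nr)]); yaw+=dy
    return rows,turn
if __name__=='__main__':
    o=robot.observe(); a=list(map(float,sys.argv[1:6])); print(o['time'],o['tool_pos'],o['tool_rot'])
    R,T=plan(o['tool_pos'],o['tool_rot'][2],a[:3],a[3],int(a[4]),4)
    print(R);print(T)
E
python3 - <<'E'
from plan import *
p=np.array([.216,-.478,.202]);y=-1.146
for tgt,ty,n in [((.216,-.478,.362),-.6,4),((.545,.2,.33),.86,20)]:
    R,T=plan(p,y,tgt,ty,n,4);p=np.array(tgt);y=ty;print(R);print(T[0])
E
```

```text
[[0.0, -0.0, -0.04], [0.0, -0.0, -0.04], [0.0, -0.0, -0.04], [0.0, -0.0, -0.04]]
[0, 0, -0.1365]
[[-0.0056, -0.0373, 0.0016], [-0.0028, -0.0376, 0.0016], [-0.0001, -0.0377, 0.0016], [0.0027, -0.0376, 0.0016], [0.0054, -0.0373, 0.0016], [0.0081, -0.0368, 0.0016], [0.0108, -0.0361, 0.0016], [0.0134, -0.0352, 0.0016], [0.0159, -0.0342, 0.0016], [0.0184, -0.0329, 0.0016], [0.0207, -0.0315, 0.0016], [0.0229, -0.0299, 0.0016], [0.0251, -0.0281, 0.0016], [0.0271, -0.0262, 0.0016], [0.0289, -0.0242, 0.0016], [0.0306, -0.022, 0.0016], [0.0321, -0.0197, 0.0016], [0.0335, -0.0173, 0.0016], [0.0346, -0.0148, 0.0016], [0.0356, -0.0123, 0.0016]]
[0, 0, -0.073]
```

Request:
carry_out(
  translation=[
    [0,0,-0.04],
    [0,0,-0.04],
    [0,0,-0.04],
    [0,0,-0.04],
    [-0.0056,-0.0373,0.0016],
    [-0.0028,-0.0376,0.0016],
    [0,-0.0377,0.0016],
    [0.0027,-0.0376,0.0016],
    [0.0054,-0.0373,0.0016],
    [0.0081,-0.0368,0.0016],
  ],
  turn=[
    [0,0,-0.1365],
    [0,0,-0.1365],
    [0,0,-0.1365],
    [0,0,-0.1365],
    [0,0,-0.073],
    [0,0,-0.073],
    [0,0,-0.073],
    [0,0,-0.073],
    [0,0,-0.073],
    [0,0,-0.073],
  ],
  gripper=[-1,-1,-1,-1,-1,-1,-1,-1,-1,-1],
)

```text
time: 2.45
tool_pos: [0.3156, -0.2734, 0.3523]
tool_rot: [3.141, -0.0, -0.159]
contact_force: [-0.4, 0.2, -0.1]
opening: 0.0922
```

Request:
carry_out(
  translation=[
    [0.0108,-0.0361,0.0016],
    [0.0134,-0.0352,0.0016],
    [0.0159,-0.0342,0.0016],
    [0.0184,-0.0329,0.0016],
    [0.0207,-0.0315,0.0016],
    [0.0229,-0.0299,0.0016],
    [0.0251,-0.0281,0.0016],
    [0.0271,-0.0262,0.0016],
    [0.0289,-0.0242,0.0016],
    [0.0306,-0.022,0.0016],
  ],
  turn=[
    [0,0,-0.073],
    [0,0,-0.073],
    [0,0,-0.073],
    [0,0,-0.073],
    [0,0,-0.073],
    [0,0,-0.073],
    [0,0,-0.073],
    [0,0,-0.073],
    [0,0,-0.073],
    [0,0,-0.073],
  ],
  gripper=[-1,-1,-1,-1,-1,-1,-1,-1,-1,-1],
)

```text
time: 3.45
tool_pos: [0.4803, 0.0657, 0.3363]
tool_rot: [3.141, -0.0, 0.571]
contact_force: [0.2, -1.4, 0.7]
opening: 0.0917
```

Request:
carry_out(
  translation=[
    [0.0321,-0.0197,0.0016],
    [0.0335,-0.0173,0.0016],
    [0.0346,-0.0148,0.0016],
    [0.0356,-0.0123,0.0016],
    [0,0,0],
    [0,0,0],
  ],
  turn=[
    [0,0,-0.073],
    [0,0,-0.073],
    [0,0,-0.073],
    [0,0,-0.073],
    [0,0,0],
    [0,0,0],
  ],
  gripper=[-1,-1,-1,-1,-1,-1],
)

```text
time: 4.05
tool_pos: [0.5456, 0.2001, 0.3291]
tool_rot: [-3.141, 0.001, 0.861]
contact_force: [-1.1, -0.2, 0.2]
opening: 0.0919
```

Run:
```python
from h import *
np.set_printoptions(precision=4,suppress=True)
o=robot.observe();print(o['time'],o['tool_pos'],o['tool_rot'])
w=cam('wrist');print(w['fx'],w['cx'],w['cy'],w['world_from_camera'])
save('w1.png',w['img'])
for n in('squeegee_mid','squeegee','stand'):
  for r in nets.tip_of(w,n)[:3]:
    print(n,r['score'],r['pixel'],atz(w,r['pixel'],{'squeegee_mid':.06,'squeegee':.005,'stand':0}[n]))
# yellow pixels fit
hsv=cv2.cvtColor(w['img'],cv2.COLOR_RGB2HSV);m=cv2.inRange(hsv,(20,120,60),(35,255,255))
n,l,st,ce=cv2.connectedComponentsWithStats(m)
for i in range(1,n):
  if st[i,4]>100: print(st[i],ce[i])
```

```text
4.05 [0.5456 0.2001 0.3291] [-3.1411  0.0014  0.8609]
297.3186396354542 254.35073794693852 192.9579533288406 [[ 0.6527  0.7341  0.1874  0.4948]
 [ 0.7577 -0.6317 -0.1642  0.2432]
 [-0.0022  0.2491 -0.9685  0.5129]
 [ 0.      0.      0.      1.    ]]
squeegee_mid 0.87 [180.9, 97.7] [0.3948 0.1795 0.06  ]
squeegee_mid 0.77 [130.8, 150.5] [0.398 0.061 0.06 ]
squeegee_mid 0.67 [251.1, 165.8] [0.5464 0.1908 0.06  ]
squeegee 0.86 [141.7, 147.7] [0.3975 0.0585 0.005 ]
squeegee 0.75 [254.8, 158.6] [0.5473 0.1975 0.005 ]
squeegee 0.71 [188.6, 98.6] [0.3933 0.1806 0.005 ]
stand 0.69 [249.3, 166.6] [0.5522 0.1806 0.    ]
stand 0.67 [252.7, 161.9] [0.5498 0.1905 0.    ]
[163  77  47  40 666] [183.6336  96.0465]
[114 125  40  48 637] [133.416  149.5338]
[ 215  157   73   18 1052] [251.0989 164.0295]
[  2 209  19  18 137] [ 11.8394 216.438 ]
[ 93 229  22  46 446] [101.8049 251.1951]
[395 229  22  46 452] [407.8142 251.3894]
[241 272 238  26 782] [371.8964 287.8427]
[367 353  14  31 175] [375.28   368.2686]
```

View pics/w1.png

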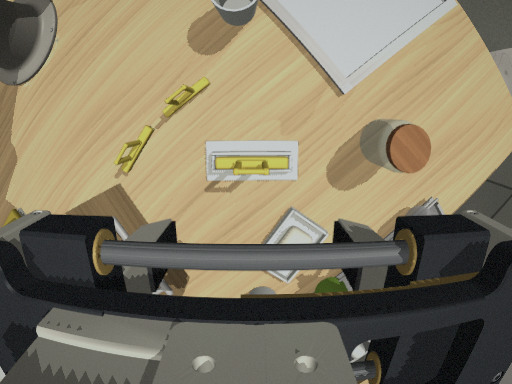

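```bash
cat > fit.py <<'E'
from h import *
from scipy.optimize import minimize
def fit(w,roi,x0):
    hsv=cv2.cvtColor(w['img'],cv2.COLOR_RGB2HSV);m=cv2.inRange(hsv,(20,110,50),(36,255,255))
    k=np.zeros_like(m);k[roi[1]:roi[3],roi[0]:roi[2]]=1;m=(m>0)&(k>0)
    S=4
    def boxpts(a,b): return np.array([[x,y,z] for x in(a[0],b[0]) for y in(a[1],b[1]) for z in(a[2],b[2])])
    parts=[boxpts((-.01,-.06,0.017),(.01,.06,.03)),boxpts((-.005,-.025,.03),(.005,-.016,.11)),boxpts((-.005,.016,.03),(.005,.025,.11)),boxpts((-.004,-.025,.102),(.004,.025,.11))]
    M=cv2.resize(m.astype(np.uint8)[roi[1]:roi[3],roi[0]:roi[2]]*255,None,fx=S,fy=S,interpolation=cv2.INTER_LINEAR)>127
    def ren(v):
        I=np.zeros(M.shape,np.uint8);c,s=np.cos(v[2]),np.sin(v[2])
        for P in parts:
            X=np.c_[v[0]-s*P[:,1]+c*P[:,0],v[1]+c*P[:,1]+s*P[:,0],P[:,2]+.005]
            q=np.array([(proj(w,x)-[roi[0],roi[1]]+.5)*S-.5 for x in X],np.float32)
            cv2.fillConvexPoly(I,np.round(cv2.convexHull(q)*16).astype(np.int32),1,shift=4)
        return I>0
    f=lambda v:(ren(v)^M).sum()/max(M.sum(),1)
    best=minimize(f,x0,method='Nelder-Mead',options=dict(initial_simplex=[x0]+[np.array(x0)+d for d in np.diag([.006,.006,.06])],xatol=1e-5,fatol=1e-5))
    return best.x,best.fun
E
python3 - <<'E'
from fit import *
w=cam('wrist');x,f=fit(w,(200,140,305,185),[.547,.197,.86-np.pi/2]);print('squeegee',x,'yaw y',x[2]+np.pi/2,f)
for px in [(206,143),(298,141),(299,180),(207,181)]: print(atz(w,px,.022))
E
```

```text
squeegee [ 0.54569035  0.19270981 -0.71448655] yaw y 0.8563097719841557 0.11838671411625148
[0.47262639 0.15371782 0.022     ]
[0.57048669 0.27167457 0.022     ]
[0.62300575 0.23081674 0.022     ]
[0.52160774 0.1110403  0.022     ]
```

Request:
carry_out(
  translation=[
    [-0.0053,0.0051,0.028],
    [0,0,0.028],
    [0,0,0.028],
    [0,0,0.028],
    [0,0,0.028],
    [0,0,0.028],
    [0,0,0.028],
    [0,0,0.028],
    [0,0,0.0075],
    [0,0,0.0075],
  ],
  turn=[
    [0,0,0.004],
    [0,0,0],
    [0,0,0],
    [0,0,0],
    [0,0,0],
    [0,0,0],
    [0,0,0],
    [0,0,0],
    [0,0,0],
    [0,0,0],
  ],
  gripper=[-1,-1,-1,-1,-1,-1,-1,-1,-1,-1],
)

```text
time: 5.3
tool_pos: [0.5464, 0.1918, 0.0911]
tool_rot: [3.141, -0.0, 0.855]
contact_force: [0.3, 0.2, 0.3]
opening: 0.0922
```

Request:
carry_out(
  translation=[
    [0,0,0],
    [0,0,0],
    [0,0,0],
    [0,0,0],
    [0,0,0],
    [0,0,0],
    [0,0,0],
    [0,0,0],
  ],
  turn=[
    [0,0,0],
    [0,0,0],
    [0,0,0],
    [0,0,0],
    [0,0,0],
    [0,0,0],
    [0,0,0],
    [0,0,0],
  ],
  gripper=[0.4,0.4,0.4,0.4,0.4,0.4,0.4,0.4],
  squeeze=45,
)

```text
time: 6.1
tool_pos: [0.5462, 0.1923, 0.0908]
tool_rot: [3.142, 0.0, 0.856]
contact_force: [0.2, 0.1, 0.2]
opening: 0.0321
```

Run:
```python
from h import *
o=robot.observe();print(o['opening'],o['time'])
w=cam('wrist');s=cam('scene')
im=np.hstack([cv2.resize(w['img'][80:330,130:380],(400,400)),cv2.resize(s['img'][140:220,260:340],(400,400),interpolation=cv2.INTER_CUBIC)])
save('w2.png',im)
```

```text
0.032073689507004 6.1
```

View pics/w2.png

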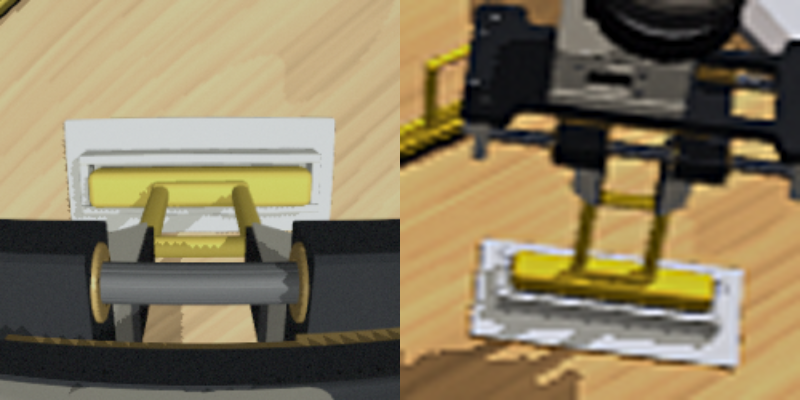

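Run:
```python
from h import *
np.set_printoptions(precision=1,suppress=True)
o=robot.observe();w=cam('wrist')
c,s=np.cos(.856),np.sin(.856)
tx=np.array([c,s,0]);ty=np.array([s,-c,0])
P=o['tool_pos']+[0,0,.019]
f=lambda X:(proj(w,X)-[130,80])*1.6
print('grasp ctr',f(P)); 
for h in(.016,.021,.025): print(h,f(P+h*tx),f(P-h*tx))
C=np.array([.5457,.1927,0])
for z in (.035,.111): print('model',z,[f(C+[0,0,z]+e*tx) for e in(-.06,-.025,0,.025,.06)])
print('stand',[f(C+[0,0,.022]+a*.067*tx+b*.017*ty) for a,b in((-1,-1),(1,-1),(1,1),(-1,1))])
# yellow in wrist raw, print horizontal extents by row
m=cv2.inRange(cv2.cvtColor(w['img'],cv2.COLOR_RGB2HSV),(20,110,50),(36,255,255))[80:330,130:380]
for r in range(60,110,4):
  x=np.where(m[r])[0]; 
  if len(x): print(r*1.6,x.min()*1.6,x.max()*1.6)
```

```text
grasp ctr [201.3 243.9]
0.016 [244.1 243.7] [158.5 243.8]
0.021 [257.4 243.6] [145.2 243.7]
0.025 [267.9 243.4] [134.7 243.6]
model 0.035 [array([ 88.1, 188.8]), array([153.2, 188.9]), array([200.9, 188.9]), array([248.6, 188.8]), array([313.5, 188.6])]
model 0.111 [array([ 44.9, 241.5]), array([134.3, 243.2]), array([201.5, 243.6]), array([268.6, 243.1]), array([357.7, 241.1])]
stand [array([ 79.5, 152.9]), array([322. , 152.7]), array([318.3, 211.3]), array([ 83.2, 211.5])]
166.4 153.60000000000002 300.8
172.8 91.2 308.8
```

Request:
carry_out(
  translation=[
    [0,0,0],
    [0,0,0],
  ],
  turn=[
    [0,0,0],
    [0,0,0],
  ],
  gripper=[0.4,0.4],
)

```text
time: 6.45
tool_pos: [0.5462, 0.1922, 0.0908]
tool_rot: [3.142, 0.0, 0.856]
contact_force: [0.6, -0.8, -0.5]
opening: 0.0277
```

Run:
```python
from h import *
w=cam('wrist');s=cam('scene')
im=np.hstack([cv2.resize(w['img'][150:280,190:320],(400,400),interpolation=cv2.INTER_CUBIC),cv2.resize(s['img'][160:210,280:330],(400,400),interpolation=cv2.INTER_CUBIC)])
save('w3.png',im)
```

```text
(no output)
```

View pics/w3.png

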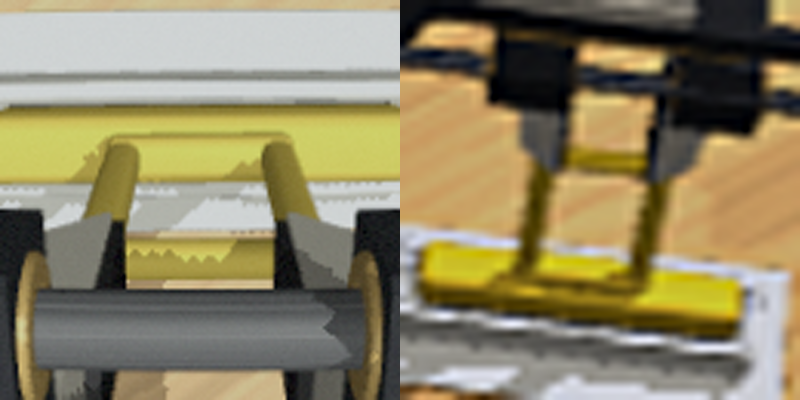

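Run:
```python
from h import *
np.set_printoptions(precision=4,suppress=True)
w=cam('wrist');s=cam('scene');o=robot.observe()
W=lambda x,y:(190+x*.325-.34,150+y*.325-.34)
S=lambda x,y:(280+(x-400)/8-.44,160+y/8-.44)
ty=np.array([np.sin(.856),-np.cos(.856),0]);tx=np.array([np.cos(.856),np.sin(.856),0])
def show(n,wp,sp):
    X,r=tri((w,W(*wp)),(s,S(*sp))); d=X-o['tool_pos'];print(n,X,r,'tool',d@tx,d@ty,d[2])
print(o['tool_pos'],o['opening'])
show('bar',(200,258),(605,160))
# head ends, corners post feet
show('postL foot',(122,140),(520,275)); show('postR foot',(278,140),(632,290)); show('postLfoot swapped',(278,140),(520,275))
```

```text
[0.5462 0.1922 0.0908] 0.027529603225759463
bar [0.5462 0.1919 0.1109] [0.5, 0.5] tool -0.0002189513905202996 0.00023828939899093568 0.020131939984185068
postL foot [0.5305 0.176  0.0276] [0.1, 0.1] tool -0.02247443147697063 -0.001183410271165604 -0.06322003139946807
postR foot [0.5586 0.2083 0.0275] [0.9, 0.9] tool 0.020295738456115764 -0.0011308200346451293 -0.06327952457066455
postLfoot swapped [0.5447 0.1923 0.0315] [21.7, 21.7] tool -0.000905098474071822 -0.0010974994723912202 -0.05924718599814087
```

Request:
carry_out(
  translation=[
    [0,0,-0.005],
    [0,0,-0.005],
    [0,0,-0.005],
    [0,0,0],
  ],
  turn=[
    [0,0,0],
    [0,0,0],
    [0,0,0],
    [0,0,0],
  ],
  gripper=[0.4,0.4,0.4,0.4],
)

```text
time: 7.05
tool_pos: [0.5468, 0.1924, 0.1069]
tool_rot: [3.14, -0.002, 0.856]
contact_force: [-0.2, 0.4, -0.8]
opening: 0.0273
```

Run:
```python
from h import *
print(robot.observe()['opening'],robot.observe()['contact_force'])
w=cam('wrist');s=cam('scene')
im=np.hstack([cv2.resize(w['img'][150:280,190:320],(400,400),interpolation=cv2.INTER_CUBIC),cv2.resize(s['img'][160:210,280:330],(400,400),interpolation=cv2.INTER_CUBIC)])
save('w4.png',im)
```

```text
0.02732092950791908 [-0.15393816  0.40128831 -0.76789096]
```

View pics/w4.png

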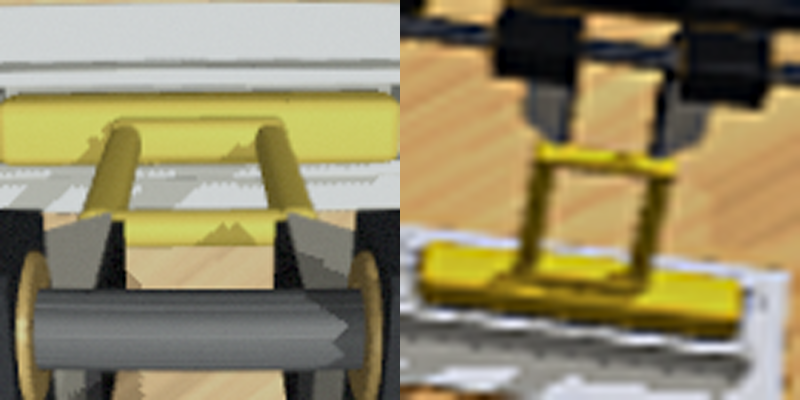

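Run:
```python
from h import *
np.set_printoptions(precision=4,suppress=True)
w=cam('wrist');s=cam('scene');o=robot.observe()
W=lambda x,y:(190+x*.325-.34,150+y*.325-.34)
S=lambda x,y:(280+(x-400)/8-.44,160+y/8-.44)
ty=np.array([np.sin(.856),-np.cos(.856),0]);tx=np.array([np.cos(.856),np.sin(.856),0])
def show(n,wp,sp):
    X,r=tri((w,W(*wp)),(s,S(*sp))); d=X-o['tool_pos'];print(n,X,r,'tool',d@tx,d@ty,d[2])
show('tipL',(115,218),(560,150)); show('tipR',(288,218),(665,155)); show('bar',(200,228),(605,158))
for e in(-.014,.014,-.025,.025):
  for y in (-.0095,.0095):
    X=o['tool_pos']+e*tx+y*ty
    a=proj(w,X);b=proj(s,X);print(e,y,'wrist',(a+.34-[190,150])/.325,'scene',(b+.44-[280,160])*8+[400,0])
```

```text
tipL [0.5334 0.1807 0.1104] [1.3, 1.3] tool -0.016938456949817274 -0.002017251065781478 0.004756146877709588
tipR [0.5562 0.2088 0.1134] [1.6, 1.6] tool 0.019171045672936846 -0.0031603099289649926 0.007687095353164711
bar [0.5458 0.1923 0.1113] [0.4, 0.4] tool -0.0001380272090307531 -0.0002646315950125201 0.005607285787956412
-0.014 -0.0095 wrist [136.079  177.7147] scene [565.2622 140.4718]
-0.014 0.0095 wrist [138.0415 260.9964] scene [560.3326 184.5356]
0.014 -0.0095 wrist [268.7425 177.5718] scene [644.3408 150.5467]
0.014 0.0095 wrist [266.7831 260.8393] scene [640.1151 194.789 ]
-0.025 -0.0095 wrist [ 84.3816 177.6012] scene [534.2806 136.5246]
-0.025 0.0095 wrist [ 87.8472 260.6013] scene [529.0761 180.5186]
0.025 -0.0095 wrist [320.3797 177.3474] scene [675.4927 154.5155]
0.025 0.0095 wrist [316.9219 260.3222] scene [671.5451 198.8283]
```

Request:
carry_out(
  translation=[
    [0,0,0],
    [0,0,0],
    [0,0,0],
    [0,0,0],
    [0,0,0],
    [0,0,0],
    [0,0,0.008],
    [0,0,0.008],
    [0,0,0.008],
    [0,0,0.008],
  ],
  turn=[
    [0,0,0],
    [0,0,0],
    [0,0,0],
    [0,0,0],
    [0,0,0],
    [0,0,0],
    [0,0,0],
    [0,0,0],
    [0,0,0],
    [0,0,0],
  ],
  gripper=[-0.6,-0.6,-0.6,-0.6,-0.6,-0.6,-0.6,-0.6,-0.6,-0.6],
)

```text
time: 8.25
tool_pos: [0.5459, 0.1922, 0.0727]
tool_rot: [-3.141, 0.001, 0.856]
contact_force: [-0.1, -0.5, 0.8]
opening: 0.0731
```

Request:
carry_out(
  translation=[
    [0,0,0.002],
    [0,0,0],
    [0,0,0],
    [0,0,0],
    [0,0,0],
    [0,0,0],
  ],
  turn=[
    [0,0,0],
    [0,0,0],
    [0,0,0],
    [0,0,0],
    [0,0,0],
    [0,0,0],
  ],
  gripper=[0.2,0.2,0.2,0.2,0.2,0.2],
)

```text
time: 8.85
tool_pos: [0.5464, 0.1923, 0.0721]
tool_rot: [3.141, -0.001, 0.856]
contact_force: [0.4, 0.6, 0.5]
opening: 0.0495
```

Run:
```python
from h import *
print(robot.observe()['opening'],robot.observe()['contact_force'])
w=cam('wrist');s=cam('scene')
im=np.hstack([cv2.resize(w['img'][150:280,190:320],(400,400),interpolation=cv2.INTER_CUBIC),cv2.resize(s['img'][160:210,280:330],(400,400),interpolation=cv2.INTER_CUBIC)])
save('w5.png',im)
```

```text
0.04946401069275683 [0.42699199 0.64699873 0.54428467]
```

Run:
```python
from h import *
np.set_printoptions(precision=1,suppress=True)
w=cam('wrist');s=cam('scene');o=robot.observe()
c,sn=np.cos(.856),np.sin(.856);tx=np.array([c,sn,0]);ty=np.array([sn,-c,0])
im=np.hstack([cv2.resize(w['img'][150:280,190:320],(400,400),interpolation=cv2.INTER_CUBIC),cv2.resize(s['img'][145:205,275:335],(400,400),interpolation=cv2.INTER_CUBIC)])
save('w6.png',im)
for d in(0,.01,.02,.03,.066,.086):
  print(d,end=' ')
  for y in (-.0095,.0095):
    X=o['tool_pos']+[0,0,d]-.025*tx+y*ty
    print('y',y,'wrist',(proj(w,X)+.34-[190,150])/.325,'scene',(proj(s,X)+.44-[275,145])*6.667+[400,0],end=' ')
  print()
```

```text
0 y -0.0095 wrist [ 85.1 178.9] scene [538.8 258.3] y 0.0095 wrist [ 88.5 262. ] scene [534.5 294.4] 
0.01 y -0.0095 wrist [ 79.1 193.7] scene [540.9 245.4] y 0.0095 wrist [ 83.1 280.3] scene [536.6 281.7] 
0.02 y -0.0095 wrist [ 72.6 210.1] scene [543.  232.4] y 0.0095 wrist [ 77.1 300.5] scene [538.7 268.8] 
0.03 y -0.0095 wrist [ 65.4 228.4] scene [545.1 219.1] y 0.0095 wrist [ 70.6 322.8] scene [540.8 255.7] 
0.066 y -0.0095 wrist [ 31.4 315.1] scene [553.1 169.8] y 0.0095 wrist [ 40.8 425.8] scene [548.7 207. ] 
0.086 y -0.0095 wrist [  4.7 384.2] scene [557.7 141.2] y 0.0095 wrist [ 18.5 504.4] scene [553.3 178.7]
```

View pics/w6.png

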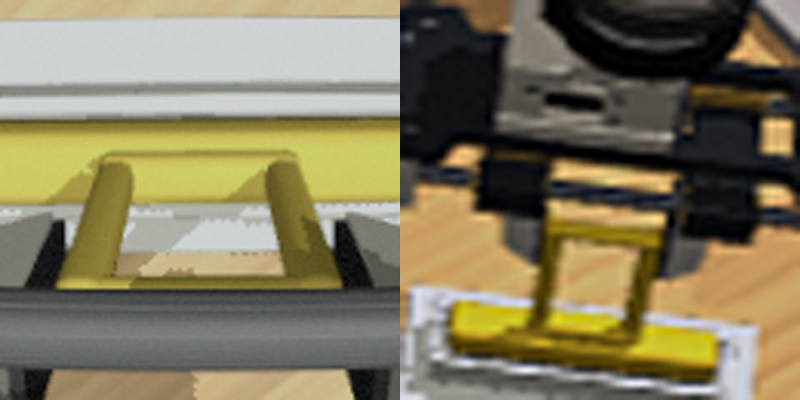

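Run:
```python
from h import *
np.set_printoptions(precision=4,suppress=True)
w=cam('wrist');s=cam('scene');o=robot.observe()
W=lambda x,y:(190+x*.325-.34,150+y*.325-.34)
S=lambda x,y:(275+(x-400)/6.667-.44,145+y/6.667-.44)
c,sn=np.cos(.856),np.sin(.856);tx=np.array([c,sn,0]);ty=np.array([sn,-c,0])
def show(n,wp,sp):
    X,r=tri((w,W(*wp)),(s,S(*sp))); d=X-o['tool_pos'];print(n,r,'tool',d@tx,d@ty,d[2])
show('rod',(200,330),(610,193));show('rod plate',(200,330),(610,150));show('bar',(200,283),(605,232))
d=np.array(w['world_from_camera'])[:3,3]-o['tool_pos'];print('cam',d@tx,d@ty,d[2])
```

```text
rod [0.2, 0.2] tool -0.0005825544261857722 -0.00489631373379495 0.06113983511217948
rod plate [1.2, 1.2] tool -0.0019408191252914184 -0.013810938746698243 0.0786482561618387
bar [0.6, 0.6] tool -0.00015042706483271525 -0.0019131812819962806 0.03700522710600056
cam -0.0007646264972700976 -0.06686353519515834 0.18377190929303222
```

Request:
carry_out(
  translation=[
    [0,0,0],
    [0,0,0],
    [0,0,-0.004],
    [0,0,-0.004],
    [0,0,0],
    [0,0,0],
    [0,0,0],
    [0,0,0],
    [0,0,0],
  ],
  turn=[
    [0,0,0],
    [0,0,0],
    [0,0,0],
    [0,0,0],
    [0,0,0],
    [0,0,0],
    [0,0,0],
    [0,0,0],
    [0,0,0],
  ],
  gripper=[-0.3,-0.3,-0.3,-0.3,0.2,0.2,0.2,0.2,0.2],
  squeeze=55,
)

```text
time: 10.05
tool_pos: [0.5464, 0.1923, 0.0801]
tool_rot: [3.141, -0.0, 0.856]
contact_force: [-0.1, 0.1, 3.2]
opening: 0.0486
```

Request:
carry_out(
  translation=[
    [0,0,0],
    [0,0,-0.005],
    [0,0,-0.01],
    [0,0,-0.01],
    [0,0,-0.015],
    [0,0,0],
  ],
  turn=[
    [0,0,0],
    [0,0,0],
    [0,0,0],
    [0,0,0],
    [0,0,0],
    [0,0,0],
  ],
  gripper=[0.2,0.2,0.2,0.2,0.2,0.2],
)

```text
time: 10.65
tool_pos: [0.5476, 0.1926, 0.1223]
tool_rot: [3.139, -0.003, 0.856]
contact_force: [0.7, -1.0, -1.3]
opening: 0.049
```

Run:
```python
from h import *
o=robot.observe();print(o['opening'],o['contact_force'])
w=cam('wrist');s=cam('scene')
im=np.hstack([cv2.resize(w['img'][110:280,170:340],(400,400),interpolation=cv2.INTER_CUBIC),cv2.resize(s['img'][125:205,265:345],(400,400),interpolation=cv2.INTER_CUBIC)])
save('w7.png',im)
# yellow mask top bar tracking in wrist: rows of yellow in central column
m=cv2.inRange(cv2.cvtColor(w['img'],cv2.COLOR_RGB2HSV),(20,110,50),(36,255,255))
print(np.where(m[:,255])[0], [ (c,np.where(m[:240,c])[0]) for c in (225,)])
```

```text
0.04900790185811183 [ 0.67898593 -1.0386267  -1.32369879]
[187 188 189 190 191 192 193 194 195 196 197 198 199 200 201 202 203 204
 205 206 207 208 209 210 211 212 234 235 236 237 238 239 240 241 242 243
 295 296 297] [(225, array([187, 188, 189, 190, 191, 192, 193, 194, 195, 196, 197, 198, 199,
       200, 201, 202, 203, 204, 205, 206, 207, 208, 209, 210, 211, 212,
       213, 214, 215, 216, 217, 218, 219, 220, 221, 222, 223, 224, 225,
       226, 227, 228, 229, 230, 231, 232, 233, 234, 235, 236, 237, 238,
       239]))]
```

Request:
carry_out(
  translation=[
    [0,0,-0.03],
    [0,0,-0.04],
    [0,0,-0.045],
    [0,0,-0.045],
    [0,0,-0.045],
    [0,0,-0.033],
    [-0.01,0.0115,0],
    [-0.02,0.023,0],
    [-0.025,0.029,0],
    [-0.025,0.029,0],
  ],
  turn=[
    [0,0,0],
    [0,0,0],
    [0,0,0],
    [0,0,0],
    [0,0,0],
    [0,0,0],
    [0,0,0],
    [0,0,0],
    [0,0,0],
    [0,0,0],
  ],
  gripper=[0.2,0.2,0.2,0.2,0.2,0.2,0.2,0.2,0.2,0.2],
)

```text
time: 11.75
tool_pos: [0.5632, 0.0698, 0.3558]
tool_rot: [-3.139, 0.002, 0.857]
contact_force: [0.9, 0.1, -0.8]
opening: 0.0487
```

Request:
carry_out(
  translation=[
    [-0.025,0.029,0],
    [-0.025,0.029,0],
    [-0.025,0.029,0],
    [-0.025,0.029,0],
    [-0.025,0.029,0],
    [-0.02,0.023,0],
    [-0.015,0.016,0],
    [0,0,0],
    [0,0,0],
  ],
  turn=[
    [0,0,0],
    [0,0,0],
    [0,0,0],
    [0,0,0],
    [0,0,0],
    [0,0,0],
    [0,0,0],
    [0,0,0],
    [0,0,0],
  ],
  gripper=[0.2,0.2,0.2,0.2,0.2,0.2,0.2,0.2,0.2],
)

```text
time: 12.65
tool_pos: [0.5972, -0.1706, 0.356]
tool_rot: [-3.139, 0.001, 0.855]
contact_force: [-0.2, 0.8, -2.4]
opening: 0.0489
```

Run:
```python
from h import *
import pickle
np.set_printoptions(precision=4,suppress=True)
o=robot.observe();print(o['time'],o['opening'],o['tool_pos'],o['tool_rot'],o['contact_force'])
w=cam('wrist');t=cam('top');pickle.dump((w,t,o),open('v1.pkl','wb'))
save('w8.png',cv2.resize(w['img'],(800,600),interpolation=cv2.INTER_CUBIC))
for n in('hook_seat','hook_strip_top','hook_strip','drawer_handle','drawer_front'):
  for r in nets.tip_of(w,n)[:2]: print(n,round(r['score'],2),np.round(r['pixel'],1),atz(w,r['pixel'],{'hook_seat':.157,'hook_strip_top':.178,'hook_strip':.026,'drawer_handle':.158,'drawer_front':0}[n]))
```

```text
12.65 0.04885783820504915 [ 0.5972 -0.1706  0.356 ] [-3.1386  0.0007  0.8548] [-0.186   0.841  -2.3688]
hook_seat 0.55 [235.8 100.2] [ 0.5127 -0.1298  0.157 ]
hook_strip_top 0.61 [211.9 116.5] [ 0.5101 -0.1644  0.178 ]
hook_strip_top 0.36 [95.2 95.7] [ 0.3771 -0.2601  0.178 ]
hook_strip 0.62 [221.5 116.5] [ 0.5058 -0.1676  0.026 ]
hook_strip 0.5 [276.3  82.7] [ 0.5233 -0.0584  0.026 ]
drawer_handle 0.73 [325.9  46.3] [0.5329 0.0068 0.158 ]
drawer_handle 0.67 [209.7 115.3] [ 0.5049 -0.1676  0.158 ]
drawer_front 0.95 [279.   83.4] [ 0.5263 -0.0521  0.    ]
drawer_front 0.52 [324.3  46.4] [0.5254 0.0598 0.    ]
```

View pics/w8.png

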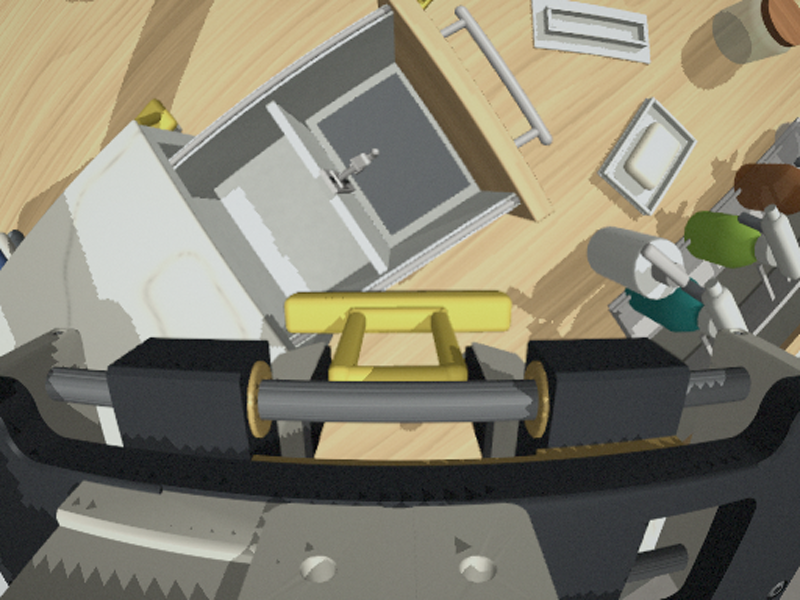

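Run:
```python
from h import *
import pickle
np.set_printoptions(precision=4,suppress=True)
w,t,o=pickle.load(open('v1.pkl','rb'))
P=lambda x,y:((x+.5)/1.5625-.5,(y+.5)/1.5625-.5)
a=lambda x,y,z:atz(w,P(x,y),z)
d1,d2=a(272,102,.16),a(386,270,.16);print('div ends',d1,d2,(d1+d2)/2,np.degrees(np.arctan2(*(d2-d1)[[1,0]])))
f1,f2=a(384,5,.195),a(527,215,.195);print('panel in',f1,f2,np.degrees(np.arctan2(*(f2-f1)[[1,0]])))
g1,g2=a(172,162,.185),a(388,12,.185);print('wall near',g1,g2,np.degrees(np.arctan2(*(g2-g1)[[1,0]])))
h1,h2=a(290,345,.185),a(515,203,.185);print('wall far',h1,h2,np.degrees(np.arctan2(*(h2-h1)[[1,0]])))
print('strip top',a(342,180,.178)); 
for z in(.154,.17,.186): print('tip',a(377,151,z))
save('w9.png',np.hstack([cv2.resize(w['img'][80:140,195:265],(466,400),interpolation=cv2.INTER_CUBIC),cv2.resize(t['img'][190:225,290:325],(330,400),interpolation=cv2.INTER_CUBIC)]))
# second seat: nets on top cam
for n in('hook_seat','hook_strip_top'):
  for r in nets.tip_of(cam('top'),n)[:1]: print(n,r['score'],r['pixel'])
```

```text
div ends [ 0.4228 -0.1579  0.16  ] [ 0.5925 -0.181   0.16  ] [ 0.5076 -0.1694  0.16  ] -7.737788647628328
panel in [ 0.433  -0.0425  0.195 ] [ 0.6259 -0.0671  0.195 ] -7.243789084421639
wall near [ 0.4045 -0.2489  0.185 ] [ 0.4364 -0.0418  0.185 ] 81.25056984026808
wall far [ 0.584  -0.2786  0.185 ] [ 0.6148 -0.0669  0.185 ] 81.70952656065359
strip top [ 0.5143 -0.1571  0.178 ]
tip [ 0.5133 -0.1216  0.154 ]
tip [ 0.5147 -0.1218  0.17  ]
tip [ 0.5161 -0.1221  0.186 ]
```

View pics/w9.png

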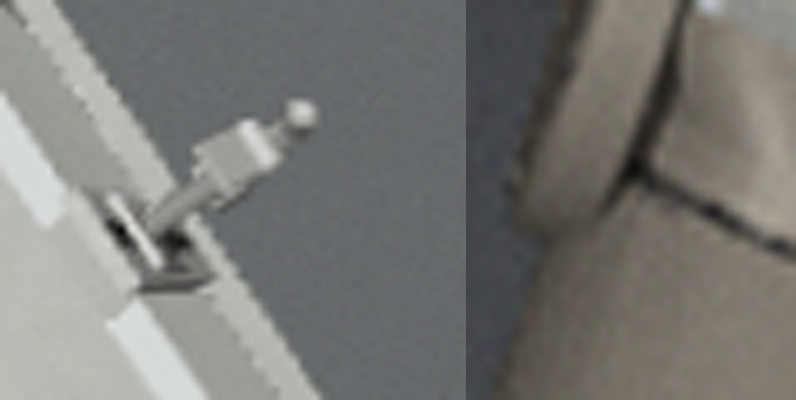

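Run:
```python
from plan import *
import pickle
np.set_printoptions(precision=4,suppress=True)
w,t,o=pickle.load(open('v1.pkl','rb'))
print('tip',atz(w,(239.6,96.3),.17))
y=o['tool_rot'][2];tx=np.array([np.cos(y),np.sin(y),0]);ty=np.array([np.sin(y),-np.cos(y),0]);tp=o['tool_pos']
f=lambda a,b,c:(proj(w,tp+a*tx+b*ty+[0,0,c])+.5)*1.5625-.5
B=-.0751
for c,n in((.110,'bar top'),(.106,'bar')): print(n,f(-.025,0,B+c),f(.025,0,B+c))
for b in(-.01,.01):
  for c in(0.02,.03): print('head',b,c,f(-.06,b,B+c),f(.06,b,B+c))
# observed yellow mask extents
m=cv2.inRange(cv2.cvtColor(w['img'],cv2.COLOR_RGB2HSV),(20,110,50),(36,255,255));m[:180]=0;m[250:]=0
P=lambda v:(v+.5)*1.5625-.5
for c in(200,230,255,280,310): r=np.where(m[:,c])[0]; print(P(c),[P(x) for x in (r.min(),r.max())],np.diff(r).max())
for r in(190,195,200,208): c=np.where(m[r])[0];print('row',P(r),P(c.min()),P(c.max()))
p=o['tool_pos'];yy=y
for tgt,ty_,n in [((.5191,-.0937,.37),-.14,11),((.5191,-.0937,.163),-.14,10)]:
    R,T=plan(p,yy,tgt,ty_,n,4);p=np.array(tgt);yy=ty_;print(R,T[0])
```

```text
tip [ 0.5133 -0.1231  0.17  ]
bar top [329.1145 379.7378] [471.0871 379.601 ]
bar [330.6524 375.2701] [469.4795 375.1394]
head -0.01 0.02 [288.1762 293.5899] [510.8228 293.438 ]
head -0.01 0.03 [283.8143 298.0234] [515.2614 297.8639]
head 0.01 0.02 [290.405  329.0039] [508.6058 328.8416]
head 0.01 0.03 [286.2794 334.6994] [512.8054 334.5279]
312.78125 [np.float64(292.46875), np.float64(331.53125)] 1
359.65625 [np.float64(292.46875), np.float64(379.96875)] 10
398.71875 [np.float64(292.46875), np.float64(379.96875)] 22
437.78125 [np.float64(290.90625), np.float64(379.96875)] 5
484.65625 [np.float64(290.90625), np.float64(329.96875)] 1
row 297.15625 289.34375 509.65625
row 304.96875 284.65625 511.21875
row 312.78125 286.21875 509.65625
row 325.28125 286.21875 509.65625
[[0.0006, -0.0099, -0.0013], [-0.0003, -0.01, -0.0013], [-0.0012, -0.0099, -0.0013], [-0.0021, -0.0097, -0.0013], [-0.0029, -0.0095, -0.0013], [-0.0038, -0.0092, -0.0013], [-0.0046, -0.0088, -0.0013], [-0.0054, -0.0084, -0.0013], [-0.0061, -0.0079, -0.0013], [-0.0068, -0.0073, -0.0013], [-0.0074, -0.0066, -0.0013]] [0, 0, 0.0904]
[[0.0, -0.0, 0.0207], [0.0, -0.0, 0.0207], [0.0, -0.0, 0.0207], [0.0, -0.0, 0.0207], [0.0, -0.0, 0.0207], [0.0, -0.0, 0.0207], [0.0, -0.0, 0.0207], [0.0, -0.0, 0.0207], [0.0, -0.0, 0.0207], [0.0, -0.0, 0.0207]] [0, 0, -0.0]
```

Request:
carry_out(
  translation=[
    [0.0006,-0.0099,-0.001],
    [-0.0003,-0.01,-0.001],
    [-0.0012,-0.0099,-0.001],
    [-0.0021,-0.0097,-0.001],
    [-0.0029,-0.0095,-0.001],
    [-0.0038,-0.0092,-0.001],
    [-0.0046,-0.0088,0],
    [-0.0054,-0.0084,0],
    [-0.0061,-0.0079,0],
    [-0.0068,-0.0073,0],
  ],
  turn=[
    [0,0,0.0904],
    [0,0,0.0904],
    [0,0,0.0904],
    [0,0,0.0904],
    [0,0,0.0904],
    [0,0,0.0904],
    [0,0,0.0904],
    [0,0,0.0904],
    [0,0,0.0904],
    [0,0,0.0904],
  ],
  gripper=[0.2,0.2,0.2,0.2,0.2,0.2,0.2,0.2,0.2,0.2],
)

```text
time: 14.2
tool_pos: [0.5263, -0.1001, 0.3639]
tool_rot: [3.141, -0.0, -0.052]
contact_force: [-0.3, -0.0, -1.5]
opening: 0.0489
```

Request:
carry_out(
  translation=[
    [-0.0074,-0.0066,0],
    [0,0,0],
    [0,0,0],
  ],
  turn=[
    [0,0,0.0904],
    [0,0,0],
    [0,0,0],
  ],
  gripper=[0.2,0.2,0.2],
)

```text
time: 14.5
tool_pos: [0.5197, -0.0936, 0.3641]
tool_rot: [3.141, -0.001, -0.136]
contact_force: [0.3, 1.0, -0.6]
opening: 0.0488
```

Run:
```python
from h import *
np.set_printoptions(precision=4,suppress=True)
o=robot.observe();print(o['time'],o['opening'],o['tool_pos'],o['tool_rot'],o['contact_force'],o['torque'])
w=cam('wrist');import pickle;pickle.dump((w,o),open('v2.pkl','wb'))
for n,z in(('hook_seat',.157),('hook_strip_top',.178),('drawer_handle',.158)):
  for r in nets.tip_of(w,n)[:2]: print(n,round(r['score'],2),np.round(r['pixel'],1),atz(w,r['pixel'],z))
save('w10.png',cv2.resize(w['img'][20:280,80:430],(800,594),interpolation=cv2.INTER_CUBIC))
```

```text
14.5 0.04882818156528882 [ 0.5197 -0.0936  0.3641] [ 3.1412 -0.0007 -0.1358] [ 0.2529  1.0228 -0.5668] [-0.0285 -0.0785  0.0651]
hook_strip_top 0.64 [251.9 223.4] [ 0.5064 -0.1635  0.178 ]
drawer_handle 0.58 [255.   94.7] [0.5333 0.0019 0.158 ]
```

View pics/w10.png

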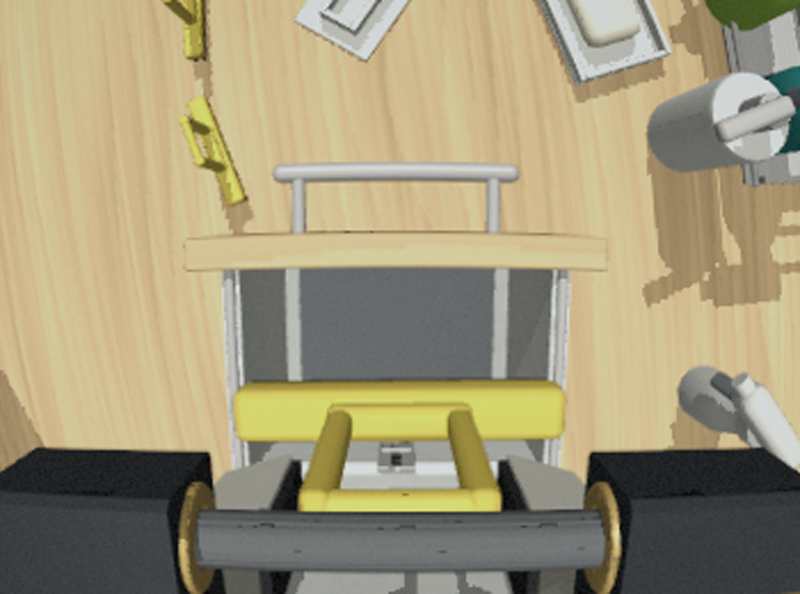

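Run:
```python
from h import *
import pickle
np.set_printoptions(precision=4,suppress=True)
w,o=pickle.load(open('v2.pkl','rb'))
P=lambda x,y:((x+.5)/2.286+80-.5,(y+.5)/2.286+20-.5)
X=np.array([-.139,-.990,0]);Y=np.array([.990,-.139,0]);t0=o['tool_pos']
for n,x,y,z in [('panel in',396,270,.195),('panel out',396,236,.195),('pL',184,250,.195),('pR',607,250,.195),('handle',396,172,.163),('strip top front',397,446,.178),('strip top back',397,472,.178),('wall L',238,400,.185),('wall R',562,400,.185)]:
    q=atz(w,P(x,y),z);d=q-t0;print(n,q,'rel tool x_cab',d@X,'y_cab',d@Y)
```

```text
panel in [ 0.5234 -0.0514  0.195 ] rel tool x_cab -0.042335225672594096 y_cab -0.002182750685238158
panel out [ 0.5259 -0.0339  0.195 ] rel tool x_cab -0.06001523190405456 y_cab -0.002218367646017262
pL [ 0.4133 -0.023   0.195 ] rel tool x_cab -0.055075052083170324 y_cab -0.11515447409040143
pR [ 0.6363 -0.054   0.195 ] rel tool x_cab -0.055456046123301635 y_cab 0.1099145346085647
handle [0.5306 0.0016 0.163 ] rel tool x_cab -0.09574190193562203 y_cab -0.0024136355984472747
strip top front [ 0.51   -0.1518  0.178 ] rel tool x_cab 0.058986839265236304 y_cab -0.0015147598106149283
strip top back [ 0.5078 -0.1677  0.178 ] rel tool x_cab 0.07496503421174357 y_cab -0.001490186697253954
wall L [ 0.4254 -0.1107  0.185 ] rel tool x_cab 0.030075072099763765 y_cab -0.09100701949474226
wall R [ 0.606  -0.1357  0.185 ] rel tool x_cab 0.029664021078119423 y_cab 0.09132336406685375
```

Request:
carry_out(
  translation=[
    [-0.0015,0,0.02],
    [0,0,0.022],
    [0,0,0.022],
    [0,0,0.022],
    [0,0,0.022],
    [0,0,0.022],
    [0,0,0.022],
    [0,0,0.022],
    [0,0,0.018],
    [0,0,0.009],
  ],
  turn=[
    [0,0,0.004],
    [0,0,0],
    [0,0,0],
    [0,0,0],
    [0,0,0],
    [0,0,0],
    [0,0,0],
    [0,0,0],
    [0,0,0],
    [0,0,0],
  ],
  gripper=[0.2,0.2,0.2,0.2,0.2,0.2,0.2,0.2,0.2,0.2],
)

```text
time: 15.7
tool_pos: [0.5174, -0.0933, 0.161]
tool_rot: [-3.141, 0.003, -0.142]
contact_force: [-0.2, -0.3, -0.9]
opening: 0.0485
```

Request:
carry_out(
  translation=[
    [0,0,0],
    [0,0,0],
  ],
  turn=[
    [0,0,0],
    [0,0,0],
  ],
  gripper=[0.2,0.2],
)

```text
time: 15.9
tool_pos: [0.5186, -0.0936, 0.1635]
tool_rot: [3.141, -0.001, -0.142]
contact_force: [-0.5, 0.7, -0.5]
opening: 0.0487
```

Run:
```python
from h import *
import pickle
np.set_printoptions(precision=4,suppress=True)
o=robot.observe();print(o['time'],o['opening'],o['tool_pos'],o['tool_rot'],o['contact_force'],o['torque'])
w=cam('wrist')
save('w11.png',cv2.resize(w['img'][100:280,135:375],(800,600),interpolation=cv2.INTER_CUBIC));pickle.dump((w,o),open('v3.pkl','wb'))
X=np.array([-.139,-.990,0])
for x in(.022,.026,.030):
  for z in(.154,.17,.186): print(x,z,(proj(w,o['tool_pos']*[1,1,0]+X*x+[0,0,z])+.5-[135,100])*3.333-.5)
print('barbottom',(proj(w,o['tool_pos']+[0,0,.027])+.5-[135,100])*3.333-.5)
```

```text
15.9 0.048661810770745655 [ 0.5186 -0.0936  0.1635] [ 3.1413 -0.001  -0.1423] [-0.4651  0.7108 -0.4742] [ 0.0608 -0.1169  0.042 ]
0.022 0.154 [402.1062 484.6321]
0.022 0.17 [402.454  517.8867]
0.022 0.186 [402.8548 556.3259]
0.026 0.154 [402.1581 501.475 ]
0.026 0.17 [402.5057 535.651 ]
0.026 0.186 [402.9053 575.0514]
0.03 0.154 [402.2087 518.0493]
0.03 0.17 [402.5559 553.0903]
0.03 0.186 [402.954  593.3811]
barbottom [402.6671 456.239 ]
```

View pics/w11.png

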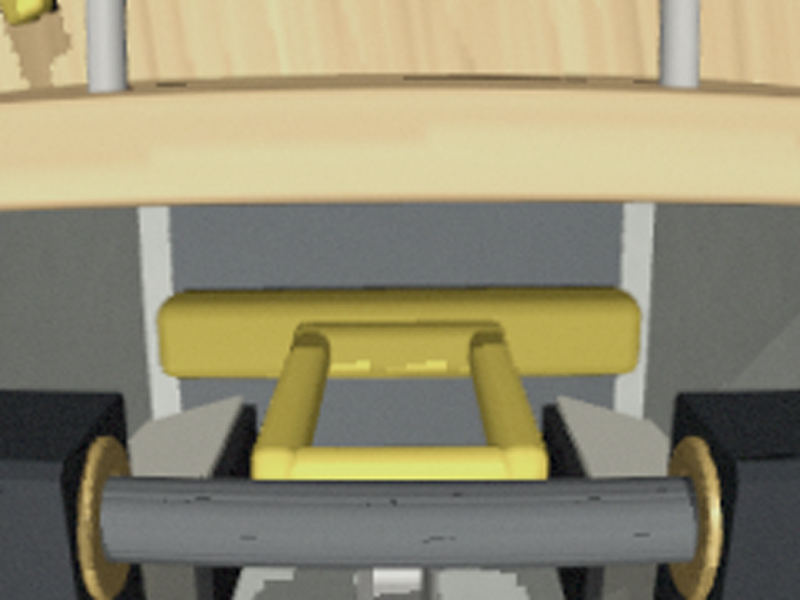

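Request:
carry_out(
  translation=[
    [0,0.004,0],
    [0,0.005,0],
    [0,0.005,0],
    [0,0.004,0],
    [0,0.003,0],
    [0,0.003,0],
    [0,0.002,0],
    [0,0,0],
  ],
  turn=[
    [0,0,0],
    [0,0,0],
    [0,0,0],
    [0,0,0],
    [0,0,0],
    [0,0,0],
    [0,0,0],
    [0,0,0],
  ],
  gripper=[0.2,0.2,0.2,0.2,0.2,0.2,0.2,0.2],
)

```text
time: 16.75
tool_pos: [0.5143, -0.1193, 0.1628]
tool_rot: [3.141, 0.0, -0.143]
contact_force: [0.4, -0.5, -1.1]
opening: 0.0488
```

Request:
carry_out(
  translation=[
    [0,0.003,0],
    [0,0.003,0],
    [0,0.003,0],
    [0,0.003,0],
    [0,0.001,0],
    [0,0,0],
  ],
  turn=[
    [0,0,0],
    [0,0,0],
    [0,0,0],
    [0,0,0],
    [0,0,0],
    [0,0,0],
  ],
  gripper=[0.2,0.2,0.2,0.2,0.2,0.2],
)

```text
time: 17.35
tool_pos: [0.5125, -0.1321, 0.1628]
tool_rot: [3.142, -0.0, -0.143]
contact_force: [-0.2, 0.4, -2.0]
opening: 0.0489
```

Run:
```python
from h import *
np.set_printoptions(precision=4,suppress=True)
o=robot.observe();print(o['time'],o['opening'],o['tool_pos'],o['tool_rot'],o['contact_force'],o['torque'])
t=cam('top');s=cam('scene')
for p in(t,s):
  for n in('drawer_handle',):
    for r in nets.tip_of(p,n)[:2]: print(n,r['score'],r['pixel'],atz(p,r['pixel'],.158))
```

```text
17.35 0.04886977855720567 [ 0.5125 -0.1321  0.1628] [ 3.1415 -0.0001 -0.1427] [-0.2057  0.3737 -2.0126] [-0.0129 -0.0306  0.0144]
drawer_handle 0.87 [258.7, 197.5] [0.5391 0.0122 0.158 ]
drawer_handle 0.26 [209.2, 202.1] [0.526 0.177 0.158]
drawer_handle 0.94 [244.0, 198.2] [0.533  0.0005 0.158 ]
drawer_handle 0.38 [229.6, 236.0] [ 0.6066 -0.0856  0.158 ]
```

Request:
carry_out(
  translation=[
    [0,0,0.002],
    [0,0,0.002],
    [0,0,0.002],
    [0,0,0.002],
    [0,0,0],
  ],
  turn=[
    [0,0,0],
    [0,0,0],
    [0,0,0],
    [0,0,0],
    [0,0,0],
  ],
  gripper=[0.2,0.2,0.2,0.2,0.2],
)

```text
time: 18.05
tool_pos: [0.5123, -0.1318, 0.1544]
tool_rot: [-3.141, 0.001, -0.142]
contact_force: [0.0, 0.1, -0.8]
opening: 0.0486
```

Request:
carry_out(
  translation=[
    [0,0,0.001],
    [0,0,0.001],
    [0,0,0.001],
    [0,0,0],
  ],
  turn=[
    [0,0,0],
    [0,0,0],
    [0,0,0],
    [0,0,0],
  ],
  gripper=[0.2,0.2,0.2,0.2],
)

```text
time: 18.45
tool_pos: [0.5125, -0.1319, 0.1517]
tool_rot: [-3.142, 0.0, -0.142]
contact_force: [-0.1, -0.2, -0.7]
opening: 0.0487
```

Request:
carry_out(
  translation=[
    [0,0,0.001],
    [0,0,0.001],
    [0,0,0.001],
    [0,0,0],
  ],
  turn=[
    [0,0,0],
    [0,0,0],
    [0,0,0],
    [0,0,0],
  ],
  gripper=[0.2,0.2,0.2,0.2],
)

```text
time: 18.85
tool_pos: [0.5124, -0.1319, 0.1486]
tool_rot: [-3.142, 0.0, -0.142]
contact_force: [-0.6, 0.4, -1.0]
opening: 0.049
```

Request:
carry_out(
  translation=[
    [0,0,0.001],
    [0,0,0.001],
    [0,0,0.001],
    [0,0,0],
  ],
  turn=[
    [0,0,0],
    [0,0,0],
    [0,0,0],
    [0,0,0],
  ],
  gripper=[0.2,0.2,0.2,0.2],
)

```text
time: 19.25
tool_pos: [0.5124, -0.1319, 0.1456]
tool_rot: [3.142, 0.0, -0.142]
contact_force: [0.7, 0.6, -1.4]
opening: 0.0487
```

Request:
carry_out(
  translation=[
    [0,0,0.001],
    [0,0,0.001],
    [0,0,0.001],
    [0,0,0],
  ],
  turn=[
    [0,0,0],
    [0,0,0],
    [0,0,0],
    [0,0,0],
  ],
  gripper=[0.2,0.2,0.2,0.2],
)

```text
time: 19.65
tool_pos: [0.5124, -0.1319, 0.1426]
tool_rot: [-3.142, 0.0, -0.142]
contact_force: [0.2, -0.7, -0.5]
opening: 0.0488
```

Request:
carry_out(
  translation=[
    [0,0,0.001],
    [0,0,0.001],
    [0,0,0.001],
    [0,0,0],
  ],
  turn=[
    [0,0,0],
    [0,0,0],
    [0,0,0],
    [0,0,0],
  ],
  gripper=[0.2,0.2,0.2,0.2],
)

```text
time: 20.05
tool_pos: [0.5125, -0.1317, 0.1397]
tool_rot: [-3.141, 0.0, -0.142]
contact_force: [0.6, 1.7, -0.2]
opening: 0.049
```

Request:
carry_out(
  translation=[
    [0,0,0.001],
    [0,0,0.001],
    [0,0,0],
  ],
  turn=[
    [0,0,0],
    [0,0,0],
    [0,0,0],
  ],
  gripper=[0.2,0.2,0.2],
)

```text
time: 20.35
tool_pos: [0.5126, -0.1318, 0.1377]
tool_rot: [-3.141, -0.0, -0.142]
contact_force: [1.0, 1.3, -1.0]
opening: 0.0486
```

Request:
carry_out(
  translation=[
    [0,0,0.001],
    [0,0,0.001],
    [0,0,0],
  ],
  turn=[
    [0,0,0],
    [0,0,0],
    [0,0,0],
  ],
  gripper=[0.2,0.2,0.2],
)

```text
time: 20.65
tool_pos: [0.5126, -0.1318, 0.1357]
tool_rot: [-3.142, -0.0, -0.142]
contact_force: [0.7, 2.2, -1.1]
opening: 0.0489
```

Request:
carry_out(
  translation=[
    [0,0,0.001],
    [0,0,0.001],
    [0,0,0],
  ],
  turn=[
    [0,0,0],
    [0,0,0],
    [0,0,0],
  ],
  gripper=[0.2,0.2,0.2],
)

```text
time: 20.95
tool_pos: [0.5125, -0.1319, 0.1336]
tool_rot: [3.141, 0.0, -0.142]
contact_force: [1.0, 2.2, -0.4]
opening: 0.0486
```

Request:
carry_out(
  translation=[
    [0,0,0.001],
    [0,0,0.001],
    [0,0,0],
  ],
  turn=[
    [0,0,0],
    [0,0,0],
    [0,0,0],
  ],
  gripper=[0.2,0.2,0.2],
)

```text
time: 21.25
tool_pos: [0.5128, -0.1322, 0.1321]
tool_rot: [3.141, -0.001, -0.142]
contact_force: [0.2, 1.1, 3.1]
opening: 0.0487
```

Request:
carry_out(
  translation=[
    [0,0,0.001],
    [0,0,0.001],
    [0,0,0],
  ],
  turn=[
    [0,0,0],
    [0,0,0],
    [0,0,0],
  ],
  gripper=[0.2,0.2,0.2],
)

```text
time: 21.55
tool_pos: [0.5131, -0.1327, 0.1303]
tool_rot: [3.14, -0.002, -0.142]
contact_force: [1.0, -0.5, 3.3]
opening: 0.0491
```

Request:
carry_out(
  translation=[
    [0,0,0.001],
    [0,0,0],
  ],
  turn=[
    [0,0,0],
    [0,0,0],
  ],
  gripper=[0.2,0.2],
)

```text
time: 21.75
tool_pos: [0.5129, -0.1329, 0.129]
tool_rot: [3.14, -0.001, -0.142]
contact_force: [1.3, -3.0, 0.5]
opening: 0.0487
```

Request:
carry_out(
  translation=[
    [0,0,0.001],
    [0,0,0],
  ],
  turn=[
    [0,0,0],
    [0,0,0],
  ],
  gripper=[0.2,0.2],
)

```text
time: 21.95
tool_pos: [0.5124, -0.1323, 0.1274]
tool_rot: [3.141, 0.0, -0.143]
contact_force: [1.2, -3.0, -1.1]
opening: 0.0489
```

Request:
carry_out(
  translation=[
    [0,0,0.001],
    [0,0,0],
  ],
  turn=[
    [0,0,0],
    [0,0,0],
  ],
  gripper=[0.2,0.2],
)

```text
time: 22.15
tool_pos: [0.5121, -0.1318, 0.1261]
tool_rot: [-3.141, 0.001, -0.142]
contact_force: [0.8, -2.5, -3.4]
opening: 0.0487
```

Request:
carry_out(
  translation=[
    [0,0,0.0005],
    [0,0,0],
  ],
  turn=[
    [0,0,0],
    [0,0,0],
  ],
  gripper=[0.2,0.2],
)

```text
time: 22.35
tool_pos: [0.5122, -0.1318, 0.126]
tool_rot: [-3.142, 0.001, -0.142]
contact_force: [0.0, -2.2, -2.2]
opening: 0.0488
```

Request:
carry_out(
  translation=[
    [0,0,0.0005],
    [0,0,0],
  ],
  turn=[
    [0,0,0],
    [0,0,0],
  ],
  gripper=[0.2,0.2],
)

```text
time: 22.55
tool_pos: [0.5123, -0.1318, 0.1256]
tool_rot: [-3.142, 0.001, -0.142]
contact_force: [-0.7, -1.9, -1.5]
opening: 0.0488
```

Request:
carry_out(
  translation=[
    [0,0,0.0005],
    [0,0,0],
  ],
  turn=[
    [0,0,0],
    [0,0,0],
  ],
  gripper=[0.2,0.2],
)

```text
time: 22.75
tool_pos: [0.5124, -0.1318, 0.1252]
tool_rot: [-3.142, 0.0, -0.142]
contact_force: [-1.2, -2.0, -1.5]
opening: 0.0484
```

Request:
carry_out(
  translation=[
    [0,0,0.0005],
    [0,0,0],
  ],
  turn=[
    [0,0,0],
    [0,0,0],
  ],
  gripper=[0.2,0.2],
)

```text
time: 22.95
tool_pos: [0.5126, -0.1319, 0.1247]
tool_rot: [3.142, -0.0, -0.142]
contact_force: [0.6, -1.9, -1.8]
opening: 0.0486
```

Request:
carry_out(
  translation=[
    [0,0,0.0005],
    [0,0,0],
  ],
  turn=[
    [0,0,0],
    [0,0,0],
  ],
  gripper=[0.2,0.2],
)

```text
time: 23.15
tool_pos: [0.5126, -0.1319, 0.1242]
tool_rot: [3.142, -0.0, -0.142]
contact_force: [0.3, -2.6, -2.1]
opening: 0.0488
```

Request:
carry_out(
  translation=[
    [0,0,0.0005],
    [0,0,0],
  ],
  turn=[
    [0,0,0],
    [0,0,0],
  ],
  gripper=[0.2,0.2],
)

```text
time: 23.35
tool_pos: [0.5126, -0.1319, 0.1237]
tool_rot: [3.141, -0.0, -0.142]
contact_force: [0.4, -2.3, -1.3]
opening: 0.0486
```

Request:
carry_out(
  translation=[
    [0,0,0.0005],
    [0,0,0],
  ],
  turn=[
    [0,0,0],
    [0,0,0],
  ],
  gripper=[0.2,0.2],
)

```text
time: 23.55
tool_pos: [0.5126, -0.1319, 0.1232]
tool_rot: [3.141, -0.0, -0.142]
contact_force: [1.0, -2.7, -2.3]
opening: 0.0489
```

Request:
carry_out(
  translation=[
    [0,0,0.0005],
    [0,0,0],
  ],
  turn=[
    [0,0,0],
    [0,0,0],
  ],
  gripper=[0.2,0.2],
)

```text
time: 23.75
tool_pos: [0.5125, -0.1319, 0.1227]
tool_rot: [3.142, 0.0, -0.142]
contact_force: [0.4, -2.8, -1.8]
opening: 0.0485
```

Request:
carry_out(
  translation=[
    [0,0,0.0005],
    [0,0,0],
  ],
  turn=[
    [0,0,0],
    [0,0,0],
  ],
  gripper=[0.2,0.2],
)

```text
time: 23.95
tool_pos: [0.5125, -0.1319, 0.1222]
tool_rot: [3.142, 0.0, -0.142]
contact_force: [0.4, -2.6, -1.7]
opening: 0.049
```

Request:
carry_out(
  translation=[
    [0,0,0.0005],
    [0,0,0.0005],
    [0,0,0],
  ],
  turn=[
    [0,0,0],
    [0,0,0],
    [0,0,0],
  ],
  gripper=[0.2,0.2,0.2],
)

```text
time: 24.25
tool_pos: [0.5125, -0.132, 0.1214]
tool_rot: [3.141, -0.0, -0.142]
contact_force: [-0.9, -2.5, 0.8]
opening: 0.0489
```

Request:
carry_out(
  translation=[
    [0,0,0.0005],
    [0,0,0.0005],
    [0,0,0],
  ],
  turn=[
    [0,0,0],
    [0,0,0],
    [0,0,0],
  ],
  gripper=[0.2,0.2,0.2],
)

```text
time: 24.55
tool_pos: [0.5127, -0.132, 0.121]
tool_rot: [3.141, -0.001, -0.142]
contact_force: [-2.0, -1.8, 6.0]
opening: 0.0485
```

Request:
carry_out(
  translation=[
    [0,0,0.0005],
    [0,0,0],
  ],
  turn=[
    [0,0,0],
    [0,0,0],
  ],
  gripper=[0.2,0.2],
)

```text
time: 24.75
tool_pos: [0.5127, -0.132, 0.1209]
tool_rot: [3.141, -0.001, -0.142]
contact_force: [-2.3, -1.1, 7.9]
opening: 0.0487
```

Request:
carry_out(
  translation=[
    [0,0,-0.0008],
    [0,0,0],
    [0,0,0],
    [0,0,0],
    [0,0,0],
    [0,0,0],
    [0,0,0],
    [0,0,0],
  ],
  turn=[
    [0,0,0],
    [0,0,0],
    [0,0,0],
    [0,0,0],
    [0,0,0],
    [0,0,0],
    [0,0,0],
    [0,0,0],
  ],
  gripper=[0.2,-0.45,-0.45,-0.45,-0.45,-0.45,-0.45,-0.45],
)

```text
time: 25.55
tool_pos: [0.5125, -0.1319, 0.1206]
tool_rot: [3.142, 0.0, -0.142]
contact_force: [0.0, 0.1, 0.5]
opening: 0.0667
```

Run:
```python
from h import *
np.set_printoptions(precision=4,suppress=True)
o=robot.observe();print(o['time'],o['opening'],o['tool_pos'],o['contact_force'])
w=cam('wrist');m=cv2.inRange(cv2.cvtColor(w['img'],cv2.COLOR_RGB2HSV),(20,110,50),(36,255,255));m[:160]=0;m[250:]=0
for c in(215,230,255,280,295): r=np.where(m[:,c])[0]; print(c,(r.min(),r.max()) if len(r) else None)
for r in(190,195,200,205): c=np.where(m[r])[0];print('row',r,(c.min(),c.max()) if len(c) else None)
```

```text
25.55 0.0667448868496911 [ 0.5125 -0.1319  0.1206] [0.0219 0.0629 0.5136]
215 (np.int64(187), np.int64(243))
230 (np.int64(186), np.int64(243))
255 (np.int64(186), np.int64(243))
280 (np.int64(186), np.int64(243))
295 (np.int64(186), np.int64(243))
row 190 (np.int64(184), np.int64(325))
row 195 (np.int64(182), np.int64(327))
row 200 (np.int64(182), np.int64(326))
row 205 (np.int64(183), np.int64(326))
```

Request:
carry_out(
  translation=[
    [0,0,-0.008],
    [0,0,-0.015],
    [0,0,-0.025],
    [0,0,-0.035],
    [0,0,-0.035],
    [0,0,-0.032],
    [0,-0.02,0],
    [0,-0.035,0],
    [0,-0.04,0],
    [0,-0.04,0],
  ],
  turn=[
    [0,0,0],
    [0,0,0],
    [0,0,0],
    [0,0,0],
    [0,0,0],
    [0,0,0],
    [0,0,0],
    [0,0,0],
    [0,0,0],
    [0,0,0],
  ],
  gripper=[-0.45,-0.45,-0.45,-0.45,-0.45,-0.45,-0.45,-0.45,-0.45,-0.45],
)

```text
time: 26.6
tool_pos: [0.5317, 0.0028, 0.2714]
tool_rot: [3.142, -0.001, -0.143]
contact_force: [-0.3, 0.8, 0.6]
opening: 0.0663
```

Request:
carry_out(
  translation=[
    [0,-0.03,0],
    [0,0,0],
    [0,0,0],
  ],
  turn=[
    [0,0,0],
    [0,0,0],
    [0,0,0],
  ],
  gripper=[-0.45,-0.45,-0.45],
)

```text
time: 26.9
tool_pos: [0.5359, 0.0317, 0.271]
tool_rot: [3.141, -0.0, -0.141]
contact_force: [-0.2, -0.8, 0.2]
opening: 0.0665
```

Run:
```python
from h import *
np.set_printoptions(precision=4,suppress=True)
o=robot.observe();print(o['time'],o['opening'],o['tool_pos'],o['contact_force'])
t=cam('top');s=cam('scene');ps=[]
for n,z in(('drawer_handle',.158),('squeegee_mid',.101),('hook_seat',.157)):
  for p in(t,s):
    for r in nets.tip_of(p,n)[:4]: print(n,round(r['score'],2),np.round(r['pixel'],1),atz(p,r['pixel'],z))
print('expected sq mid px',proj(t,[.5125,-.1319,.0455+.055]),proj(s,[.5125,-.1319,.101]))
cv2.imwrite('pics/x.png',s['img'])
for p,n in((t,'t'),(s,'s')):
  m=cv2.inRange(cv2.cvtColor(p['img'],cv2.COLOR_RGB2HSV),(20,110,50),(36,255,255))
  k,l,st,ce=cv2.connectedComponentsWithStats(m)
  print(n,[(st[i][:5].tolist()) for i in range(1,k) if st[i,4]>25])
```

```text
26.9 0.06654227038546119 [0.5359 0.0317 0.271 ] [-0.1763 -0.8392  0.2168]
drawer_handle 0.74 [241.8 197.8] [ 0.5289 -0.0037  0.158 ]
drawer_handle 0.25 [226.5 230.9] [ 0.5906 -0.085   0.158 ]
squeegee_mid 0.79 [299.  209.6] [ 0.5018 -0.1288  0.101 ]
squeegee_mid 0.47 [276.9 209.7] [ 0.5025 -0.0516  0.101 ]
squeegee_mid 0.66 [233.3 179.9] [0.4345 0.024  0.101 ]
squeegee_mid 0.64 [194.5 225.6] [ 0.5055 -0.1367  0.101 ]
squeegee_mid 0.63 [225.9 234.3] [ 0.5715 -0.0794  0.101 ]
squeegee_mid 0.44 [178.1 216.8] [ 0.4588 -0.1615  0.101 ]
hook_seat 0.23 [223.5 157.7] [0.6767 0.1291 0.157 ]
hook_seat 0.64 [192.6 215.8] [ 0.5081 -0.1357  0.157 ]
expected sq mid px [299.7792 206.5341] [197.3545 226.7298]
t [[96, 84, 31, 2, 41], [265, 85, 25, 3, 38], [46, 86, 33, 4, 60], [117, 86, 36, 3, 59], [285, 109, 115, 21, 1407], [64, 111, 164, 60, 4440], [278, 111, 6, 12, 62], [292, 130, 19, 3, 46], [322, 130, 12, 8, 35], [335, 130, 36, 3, 72], [293, 134, 13, 3, 28], [284, 139, 111, 29, 1856], [309, 172, 34, 7, 111], [63, 174, 58, 10, 296], [170, 175, 49, 8, 252], [63, 185, 18, 2, 27], [171, 184, 26, 3, 3
[... 1968 characters left out ...]
 23, 14, 77], [295, 200, 57, 40, 250], [393, 201, 25, 16, 59], [480, 202, 32, 25, 75], [190, 210, 17, 34, 206], [236, 217, 10, 17, 50], [406, 216, 19, 12, 26], [437, 218, 75, 60, 304], [250, 222, 39, 24, 144], [435, 231, 15, 13, 92], [329, 242, 27, 26, 196], [384, 248, 85, 62, 243], [94, 259, 199, 125, 1458], [386, 261, 34, 24, 59], [238, 262, 58, 48, 344], [146, 281, 77, 47, 193], [275, 281, 14, 11, 31], [290, 291, 127, 92, 433], [255, 292, 19, 12, 26], [341, 294, 37, 28, 69], [234, 307, 14, 12, 40], [237, 320, 21, 16, 101], [130, 326, 87, 56, 400], [232, 332, 22, 16, 28], [242, 335, 20, 17, 56], [282, 339, 11, 9, 49], [224, 346, 58, 38, 471], [171, 350, 20, 16, 74], [278, 355, 40, 29, 84]]
```

Request:
carry_out(
  translation=[
    [0,0,0.03],
    [0,0,0.035],
    [0,0,0.035],
    [0,0,0.03],
    [0,0,0.016],
    [0,0.004,0],
    [0,0.004,0],
    [0,0.004,0],
    [0,0.004,0],
    [0,0.005,0],
  ],
  turn=[
    [0,0,0],
    [0,0,0],
    [0,0,0],
    [0,0,0],
    [0,0,0],
    [0,0,0],
    [0,0,0],
    [0,0,0],
    [0,0,0],
    [0,0,0],
  ],
  gripper=[-0.45,-0.45,-0.45,-0.45,-0.45,-0.45,-0.45,-0.45,-0.45,-0.45],
)

```text
time: 28.3
tool_pos: [0.5339, 0.0107, 0.1258]
tool_rot: [-3.141, -0.003, -0.142]
contact_force: [1.6, 2.8, 2.4]
opening: 0.0664
```

Request:
carry_out(
  translation=[
    [0,0.006,0],
    [0,0.007,0],
    [0,0.008,0],
    [0,0.009,0],
    [0,0.01,0],
    [0,0.01,0],
  ],
  turn=[
    [0,0,0],
    [0,0,0],
    [0,0,0],
    [0,0,0],
    [0,0,0],
    [0,0,0],
  ],
  gripper=[-0.45,-0.45,-0.45,-0.45,-0.45,-0.45],
)

```text
time: 28.9
tool_pos: [0.5258, -0.0398, 0.1246]
tool_rot: [3.141, -0.0, -0.143]
contact_force: [1.4, 2.9, 3.2]
opening: 0.0665
```

Request:
carry_out(
  translation=[
    [0,0.01,0],
    [0,0.01,0],
    [0,0.01,0],
    [0,0.01,0],
    [0,0.01,0],
    [0,0.01,0],
    [0,0.01,0],
    [0,0.01,0],
    [0,0.01,0],
    [0,0.006,0],
  ],
  turn=[
    [0,0,0],
    [0,0,0],
    [0,0,0],
    [0,0,0],
    [0,0,0],
    [0,0,0],
    [0,0,0],
    [0,0,0],
    [0,0,0],
    [0,0,0],
  ],
  gripper=[-0.45,-0.45,-0.45,-0.45,-0.45,-0.45,-0.45,-0.45,-0.45,-0.45],
)

```text
time: 29.9
tool_pos: [0.5113, -0.1351, 0.1243]
tool_rot: [3.141, 0.002, -0.143]
contact_force: [3.3, 5.7, 1.4]
opening: 0.0666
```

Run:
```python
from h import *
np.set_printoptions(precision=4,suppress=True)
o=robot.observe();print(o['time'],o['tool_pos'],o['contact_force'])
t=cam('top');s=cam('scene')
for n,z in(('drawer_handle',.158),('cabinet',0),('drawer_front',0)):
  for p in(t,s):
    for r in nets.tip_of(p,n)[:2]: print(n,round(r['score'],2),np.round(r['pixel'],1),atz(p,r['pixel'],z))
```

```text
29.9 [ 0.5113 -0.1351  0.1243] [3.2877 5.6664 1.4156]
drawer_handle 0.91 [185.  221.1] [ 0.5121 -0.1589  0.158 ]
cabinet 0.59 [327.2 210.3] [ 0.5067 -0.2486  0.    ]
cabinet 0.37 [154.7 174.4] [0.6531 0.4029 0.    ]
cabinet 0.85 [163.1 257. ] [ 0.4928 -0.2423  0.    ]
drawer_front 0.45 [319.9 248.9] [0.7055 0.1426 0.    ]
```

Request:
carry_out(
  translation=[
    [0,0.007,0],
    [0,0.007,0],
    [0,0.007,0],
    [0,0.006,0],
    [0,0.003,0],
    [0,0,0],
  ],
  turn=[
    [0,0,0],
    [0,0,0],
    [0,0,0],
    [0,0,0],
    [0,0,0],
    [0,0,0],
  ],
  gripper=[-0.45,-0.45,-0.45,-0.45,-0.45,-0.45],
)

```text
time: 30.9
tool_pos: [0.5079, -0.1646, 0.1246]
tool_rot: [3.141, -0.0, -0.143]
contact_force: [-0.0, -0.3, 0.1]
opening: 0.0666
```

Request:
carry_out(
  translation=[
    [0,0.003,0],
    [0,0.003,0],
    [0,0.003,0],
    [0,0.003,0],
    [0,0,0],
  ],
  turn=[
    [0,0,0],
    [0,0,0],
    [0,0,0],
    [0,0,0],
    [0,0,0],
  ],
  gripper=[-0.45,-0.45,-0.45,-0.45,-0.45],
)

```text
time: 31.4
tool_pos: [0.5062, -0.1762, 0.1246]
tool_rot: [3.141, -0.0, -0.143]
contact_force: [0.5, 0.1, -0.3]
opening: 0.0668
```

Request:
carry_out(
  translation=[
    [0,0.002,0],
    [0,0.002,0],
    [0,0.002,0],
    [0,0,0],
  ],
  turn=[
    [0,0,0],
    [0,0,0],
    [0,0,0],
    [0,0,0],
  ],
  gripper=[-0.45,-0.45,-0.45,-0.45],
)

```text
time: 31.8
tool_pos: [0.5057, -0.1795, 0.1246]
tool_rot: [-3.138, 0.0, -0.142]
contact_force: [2.0, 10.3, 1.3]
opening: 0.0668
```

Request:
carry_out(
  translation=[
    [0,0.001,0],
    [0,0,0],
  ],
  turn=[
    [0,0,0],
    [0,0,0],
  ],
  gripper=[-0.45,-0.45],
)

```text
time: 32.0
tool_pos: [0.5057, -0.1796, 0.1247]
tool_rot: [-3.137, 0.0, -0.141]
contact_force: [2.0, 12.3, 2.4]
opening: 0.0665
```

Request:
carry_out(
  translation=[
    [0,-0.004,0],
    [0,-0.006,0],
    [0,-0.015,0],
    [0,-0.025,0],
    [0,-0.03,0],
    [0,-0.03,0],
    [0,-0.02,0],
    [0,0,0],
    [0,0,0],
  ],
  turn=[
    [0,0,0],
    [0,0,0],
    [0,0,0],
    [0,0,0],
    [0,0,0],
    [0,0,0],
    [0,0,0],
    [0,0,0],
    [0,0,0],
  ],
  gripper=[-0.45,-0.45,-0.45,-0.45,-0.45,-0.45,-0.45,-0.45,-0.45],
)

```text
time: 32.9
tool_pos: [0.5237, -0.0534, 0.1246]
tool_rot: [3.141, -0.0, -0.141]
contact_force: [0.1, -0.2, 0.0]
opening: 0.0667
```

Run:
```python
from h import *
np.set_printoptions(precision=4,suppress=True)
o=robot.observe();print(o['time'],o['tool_pos'],o['contact_force'])
t=cam('top');s=cam('scene');w=cam('wrist')
for n,z in(('drawer_handle',.158),('cabinet',0)):
  for p in(t,s,w):
    for r in nets.tip_of(p,n)[:1]: print(n,round(r['score'],2),np.round(r['pixel'],1),atz(p,r['pixel'],z))
hs={}
for p,c in((s,'s'),(t,'t')):
  for n in('drawer_front','drawer_frame','squeegee'):
    print(c,n,[(round(r['score'],2),np.round(r['pixel']),int(r['region'].sum())) for r in nets.regions_of(p,n)[:3]])
save('end.png',cv2.resize(s['img'][150:320,100:330],(800,591)))
```

```text
32.9 [ 0.5237 -0.0534  0.1246] [ 0.1284 -0.1525  0.0082]
drawer_handle 0.55 [227.4 156.3] [0.6811 0.1158 0.158 ]
drawer_handle 0.78 [166.9 224.8] [ 0.4976 -0.2016  0.158 ]
cabinet 0.9 [327.8 209.6] [ 0.5093 -0.2509  0.    ]
cabinet 0.81 [164.5 259.4] [ 0.5014 -0.2421  0.    ]
s drawer_front [(0.77, array([160., 240.]), 1371)]
s drawer_frame []
s squeegee [(0.68, array([273., 163.]), 250), (0.59, array([238., 178.]), 159)]
t drawer_front [(0.81, array([332., 212.]), 1245)]
t drawer_frame []
t squeegee [(0.53, array([244., 242.]), 54), (0.45, array([212., 243.]), 101)]
```

```bash
python3 -c "
from cell import robot
print(robot.hand_in()); o=robot.observe(); print(o['time'],o['contact_force'])"
```

```text
the job is handed in; nothing more can be done
None
the job is handed in; nothing more can be done
```

I hung the large squeegee from the stand on the hook, let it go, and pushed the drawer shut. The job was handed in at about 33 s of the 58 s allowed, and hand-in gave no verdict.

**Grasp:** the first try closed on nothing. In the camera views the fingertips sit about 2 cm above the reported TCP. I went lower, and the second grip held at an opening of 49 mm.

**Hanging:** the bar met the spring, peaked at about 3 N on the wrist (4–5 N with the weight), and dropped again past the nose. It stopped hard about 11 mm below first contact. The highest force reading there was 7.9 N. After I opened the fingers the squeegee stayed upright, and both fixed cameras saw it within about 1.5 cm of where I expected it on the hook.

**Shutting:** I pushed the drawer by its handle at about 0.1 m/s until it met a firm stop at 10–12 N. It had travelled about 0.19–0.20 m. After I backed away, the drawer's inside no longer showed in either camera and the handle had not sprung back. The wrist force was near zero.

**Not confirmed:**
- I had used up the picture limit, so the final check rests on the networks and forces; I did not look at the shut drawer.
- The squeegee can't be seen with the drawer shut, so its final hold is inferred from before closing.
- I did not re-measure the bystanders. None was on the planned path, and no unexpected force showed.
- In the last top-camera picture the network put the handle at a wrong place, while the scene camera put it where it should be; I went with the scene camera.

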